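# Clamp a glued lap joint with a self-closing clamp

### The arm

A 6-joint arm with a two-finger parallel gripper is mounted at the origin on the work surface. World frame = base frame: x ahead of the robot, y to its left, z up, the work surface at z = 0. Lengths are in mm, angles in rad, forces in N, time in s.
With the tool pointing down it reaches from about 300 to 775 mm from the base axis. Payload 14.6 kg.
Tool frame: the origin (TCP) lies between the finger pads; the fingertips stand 8 mm ahead of it and the grasp point (between the pads) lies 11 mm behind it; z points along the fingers, y is the direction in which the jaws open and shut (so a half turn about z gives the same grasp; the last joint's range is limited). The gripper opens to 94 mm and grips with 3 to 60 N. Pads are 16 mm wide; open, the fingers measure 119 mm over their backs; the gripper's body (75 mm by 177 mm) begins 78 mm behind the grasp point.
Start: joints at [-0.067, 0.3, 1.521, -0, 1.321, -0.067], TCP at [549.99, -0.002, 186.646] pointing down, gripper open.
Joint ranges: [-3.03, 3.03], [-0.79, 2.21], [0.23, 2.52], [-1.04, 4.18], [0, 3.07], [-2.55, 2.55]. Speed limits (rad/s): [2.22, 2.22, 2.57, 3.14, 3.14, 3.14].

### API

Orientations are given as [roll, pitch, yaw] about the fixed x, y, z axes, in that order (R = Rz(yaw) Ry(pitch) Rx(roll)).
In Python, from cell import manip gives the robot as it stands. The module is installed in compiled form; this text tells all that it offers.
- The arm moves only by the tool send_rows, never from a script. Its argument "series" is a list that holds one entry, the list of rows, each a list of 5 numbers: the opening, from 0 (shut) to 1 (fully open), then the shift along the tool's x, y, z in mm, then the turn about the tool's z in degrees. In form: [[[gripper, dx, dy, dz, roll], ...]]. A call has 1 to 10 rows; each row is the pose to reach, as a shift and turn from the pose commanded when the call began, along the tool's axes at that moment; what a row does not reach only later rows make up. A row lasts 1/10 s, in which the tool goes at most 50 mm and 8.59 degrees, less where a joint would pass 70% of its speed; a pose out of reach is approached as far as the arm can. A call with a gripper value outside its range is refused whole. The fingers move at their own pace and stop on an object; "newtons" is the grip in N (left out, the last holds). Time passes only in rows, so rows that repeat a pose let the fingers close. It gives the time, the measured TCP pose, the force and the opening at its end, in the units of the state.
- manip.read_state(): the state, without advancing time (a new reading comes with each control period).
- manip.camera(name): name is "scene" or "side" or "wrist"; returns a dict with "img" (420x560x3 uint8, red, green, blue), "vfov" (degrees; the focal length in pixels is half the picture's height over the tangent of half this angle, whatever the lens; pixels are square), "cx", "cy" (the principal point, pixels), "pose" (4x4, takes a point from camera to world coordinates); the wrist camera has in their place "T_tool_cam" (4x4, takes a point from camera to tool coordinates, whose origin is the TCP and whose axes are the flange's). Camera axes: x right, y down, z forward; pixel columns grow to the right and rows downward; lengths in mm; the calibration is good to about 2 mm. A picture is of the moment at which its call begins: read the wrist's pose just before it. There is no depth.
- manip.sign_off(): hands the job in, once; it reports no verdict.
Trained networks look in a picture, given as the dict that the camera call returned (one of the last four; its "shot" number tells which), for a name from the list of things; names that differ only in an ending like _2 or _b are one class to them, and where a whole thing is asked for, a point or a joint stands for the part that bears it (a point fixed in the world has none). Each returns a list of dicts, best first, with "conf" (0 to 1); they miss things now and then, are a little off and sometimes report something else, mostly with a low value. They report only what shows in the picture. A call takes as long as a camera call. They do not tell look-alikes from the thing itself.
- manip.find_in(target, picture): "rect" ([left, top, width, height] in pixels, round what is visible of it).
- manip.silhouettes(target, picture): "pixels" (420x560 bool, what is visible of it) and "rect" ([left, top, width, height] in pixels, round what is visible of it).
The state is a dict: "clock": time; "joints": joint angles; "qd": joint speeds; "effort": joint torques, N m; "eef_pos": TCP position; "eef_rot": TCP orientation; "wrist_force": force on the tool from outside, world axes, zero at the start; "moment": the same for the moment, N m; "finger_gap": finger opening in mm.
Only numpy, scipy, OpenCV 4.12 (cv2) and the standard library are available. Lean on these libraries where they do the work, as an engineer would, in place of code of your own. Each camera call takes 0.05 s, during which the arm holds its last target. There are 200 camera calls.

### The job

Squeeze open the self-closing clamp that is clipped on the small rack, lift it off, and, still holding it open, set it astride the upright panel and its loose strip until its block rests on the panel's top edge. Then slide it gently along the edge, still open, until it comes up against the metal stop, and let go so that it grips the joint and presses the strip closed, upright, down on the edge and against the stop. Never push hard on the panel or the stop, and leave the glue bottle, the mouse and the gear where they are.

Things in the scene. Friction and masses are not known exactly. Their poses are not given: they have to be found in the camera images.
- clamp_grip (a point): The clamp: steel self-closing cross-lock tweezers, 88 mm tall, 100 g, upright, jaws down. This point: centre between its two finger pads, 46 mm above clamp_seat; z up. The pads are upright plates, 24 mm wide (x), from 12 mm below to 14 mm above this point, facing +y and -y, 50 mm over their outer faces on the rack. While held, its place in the fingers is not measured. A half turn about z changes nothing.
- clamp_seat (a point): Middle of the underside of the clamp's dark block (26 mm along x, 36 mm along y, 11 mm high), which comes to rest on the panel's edge. The two jaws reach 28 mm down from it; each is 18 mm wide along x, 5 mm thick along y. Block against the stop: the clamp's centre is 13 mm short of the stop's face.
- jaw_a (a joint): Outward travel of each jaw, m. Pinching the pads together along y drives the jaws apart by as much as the pads close. 0 on the rack's 5 mm tab (pads 50 mm over all, spring 8 N); 0.0065 fully open at a hard stop (jaws 18 mm apart inside, pads 37 mm over all, spring 11 N); -0.002 shut. A 30 to 40 N grip holds it fully open without harm.
- rack: Fixed plywood base 90 x 70 x 14 mm, origin under its centre, with an upright aluminium tab (34 mm along x, 5 mm thick along y, top 56 mm above the table). The clamp starts astride the tab with its block resting on it, same axes as the rack. Lift it at least 35 mm to clear the tab.
- fixture: Fixed jig, origin under the centre of its plywood base (150 x 70 x 12 mm). A grey panel stands along its x axis: x -65 to +65 mm, y -4.5 to +0.5 mm, top edge 65 mm above the table. A foot along its -y side is 22 mm high. The clamp goes with its x axis along the panel, a jaw on either side, comes down on the free edge short of the stop and slides towards +x.
- joint_top (a point): Fixed point of the fixture, same axes: level with the panel's top edge, half-way along it (x = 0), in the middle of the sprung-open joint (y = +1.5 mm). On the edge, at x > 0, sits a fixed aluminium stop, 20 mm long, 18 mm wide, 16.5 mm above the edge. Its place is not measured: its face (towards -x) lies 2 to 38 mm from this point. Push the block 3 to 8 N; over 25 N on the edge or 20 N on the stop is too hard (come down at about 5 mm/s).
- strip (a joint): Gap between panel and the loose white strip (4 mm thick, 126 mm long, its top 5 mm below the panel's edge) on the panel's +y side, m: 0.003 sprung open (panel and strip then take y -4.5 to +7.5 mm of the fixture), 0 pressed closed, which takes 3 N.
- glue_mid (a point): Small white glue bottle, 38 mm wide, 74 mm tall; point 30 mm up. A bystander.
- mouse_mid (a point): Round grey computer mouse, 60 mm wide, 31 mm high; point 15 mm up. A bystander.
- gear_mid (a point): Green printed gear lying flat, 56 mm wide, 10 mm thick; its centre. A bystander.
There are look-alikes about, which are no part of the job. Leave any brown or purple look-alike of the part that bears clamp_grip alone. What is shaped like the fixture but red is not meant.

How it is judged:
By the outcome, as a careful person would: the job done as asked, in the order asked, and still so for the second after the job is handed in, with the robot touching nothing.
It also fails if it takes over 61 s, if anything falls off the work surface, if the arm or the gripper's body presses on something with over 40 N, if the wrist force passes 120 N, or if a joint passes its speed limit or range.

## Working session

There is one attempt and no reset: what is moved stays moved. The work goes in short steps, Python scripts to look and compute and a tool call to move; the robot and the scene stay as the last step left them, time stands still between calls to the robot, and variables do not carry over. Pictures are saved under pics/ and viewed, about 8 in all and at most 12, crops included, and the job is handed in when it is done.

Besides the shell and the picture viewer there is one more tool, called after ">>>" by a JSON object that holds its "op" and its "data". send_rows: Moves the arm, as the interface text tells. Its arguments: {"type":"object","properties":{"series":{"type":"array"},"newtons":{"type":"number"}},"required":["series"]}

```bash
mkdir -p pics; cat > h.py <<'E'
import numpy as np, cv2
from cell import manip
def shot(n,f=None):
    s=manip.read_state(); c=manip.camera(n)
    if f: cv2.imwrite('pics/'+f,cv2.cvtColor(c['img'],cv2.COLOR_RGB2BGR))
    if n=='wrist':
        from scipy.spatial.transform import Rotation as R
        T=np.eye(4);T[:3,:3]=R.from_euler('xyz',s['eef_rot']).as_matrix();T[:3,3]=s['eef_pos']
        c['P']=T@c['T_tool_cam']
    else: c['P']=np.array(c['pose'])
    return c
def foc(c): return c['img'].shape[0]/2/np.tan(np.radians(c['vfov'])/2)
def ray(c,u,v):
    f=foc(c); d=c['P'][:3,:3]@np.array([(u-c['cx'])/f,(v-c['cy'])/f,1]); return c['P'][:3,3],d
def atz(c,u,v,z):
    o,d=ray(c,u,v); return o+d*(z-o[2])/d[2]
def proj(c,p):
    q=np.linalg.inv(c['P'])@np.append(p,1); f=foc(c); return np.array([c['cx']+f*q[0]/q[2],c['cy']+f*q[1]/q[2]])
def tri(obs):
    A=np.zeros((3,3));b=np.zeros(3)
    for c,u,v in obs:
        o,d=ray(c,u,v);d=d/np.linalg.norm(d);M=np.eye(3)-np.outer(d,d);A+=M;b+=M@o
    return np.linalg.solve(A,b)
E
python3 - <<'E'
from h import *
print(manip.read_state())
ims=[]
for n in ['scene','side']:
    c=shot(n); ims.append(c['img']); print(n,c['vfov'],c['cx'],c['cy'],c['P'].round(2).tolist())
    for t in ['clamp_grip','rack','fixture','strip','glue_mid','mouse_mid','gear_mid']:
        print(t,[(np.round(r['rect']).tolist(),round(r['conf'],2)) for r in manip.find_in(t,c)][:4])
    cv2.imwrite(f'pics/{n}1.png',cv2.resize(c['img'][:,:,::-1],(800,600),interpolation=cv2.INTER_CUBIC))
E
```

```text
{'clock': 0.0, 'joints': array([-6.65938400e-02,  3.00486443e-01,  1.52153181e+00,  1.88405979e-06,
        1.32070212e+00, -6.65987928e-02]), 'qd': array([ 0.00015008, -0.0006383 ,  0.00012454, -0.00174377,  0.00060288,
       -0.00037778]), 'effort': array([-1.53750298e-03, -5.31805658e+01, -3.52735734e+01,  7.07558286e-02,
        2.43994006e-02, -4.79655944e-05]), 'eef_pos': array([5.49735608e+02, 1.86170057e-02, 1.86098768e+02]), 'eef_rot': array([-3.14046756e+00, -7.68699467e-05,  1.57080077e+00]), 'wrist_force': array([ 0.49934089, -0.08089095,  0.18401493]), 'moment': array([ 0.02188357,  0.05245627, -0.00745292]), 'finger_gap': 94.16405132660265}
scene 54.467958915284015 284.2136961057915 213.46611777776823 [[-0.85, 0.42, -0.32, 917.1], [0.52, 0.67, -0.53, 481.52], [-0.01, -0.62, -0.79, 882.78], [0.0, 0.0, 0.0, 1.0]]
clamp_grip [([364.0, 323.0, 21.0, 30.0], 0.96), ([302.0, 252.0, 28.0, 29.0], 0.83), ([354.0, 267.0, 28.0, 34.0], 0.8), ([218.0, 269.0, 24.0, 22.0], 0.25)]
rack [([334.0, 277.0, 54.0, 42.0], 0.78), ([346.0, 209.0, 23.0, 20.0], 0.69)]
fixture [([198.0, 142.0, 51.0, 36.0], 0.8), ([234.0, 168.0, 56.0, 43.0], 0.68)]
strip [([242.0, 172.0, 39.0, 26.0], 0.86), ([201.0, 145.0, 42.0, 17.0], 0.65), ([220.0, 268.0, 23.0, 21.0], 0.37)]
glue_mid [([298.0, 218.0, 15.0, 26.0], 0.62)]
mouse_mid [([222.0, 267.0, 23.0, 25.0], 0.67)]
gear_mid []
side 49.345230985244584 289.28064869562553 213.7762577523093 [[0.8, -0.37, 0.47, 58.14], [-0.6, -0.5, 0.63, -711.31], [0.01, -0.78, -0.62, 781.18], [0.0, 0.0, 0.0, 1.0]]
clamp_grip [([264.0, 187.0, 19.0, 30.0], 0.86), ([221.0, 163.0, 18.0, 34.0], 0.84), ([223.0, 151.0, 9.0, 22.0], 0.54)]
rack [([212.0, 193.0, 41.0, 18.0], 0.69)]
fixture [([303.0, 253.0, 70.0, 60.0], 0.97), ([366.0, 298.0, 82.0, 54.0], 0.59)]
strip []
glue_mid [([337.0, 202.0, 23.0, 16.0], 0.5)]
mouse_mid [([336.0, 203.0, 24.0, 16.0], 0.87)]
gear_mid [([208.0, 256.0, 27.0, 19.0], 0.85)]
```

View pics/scene1.png

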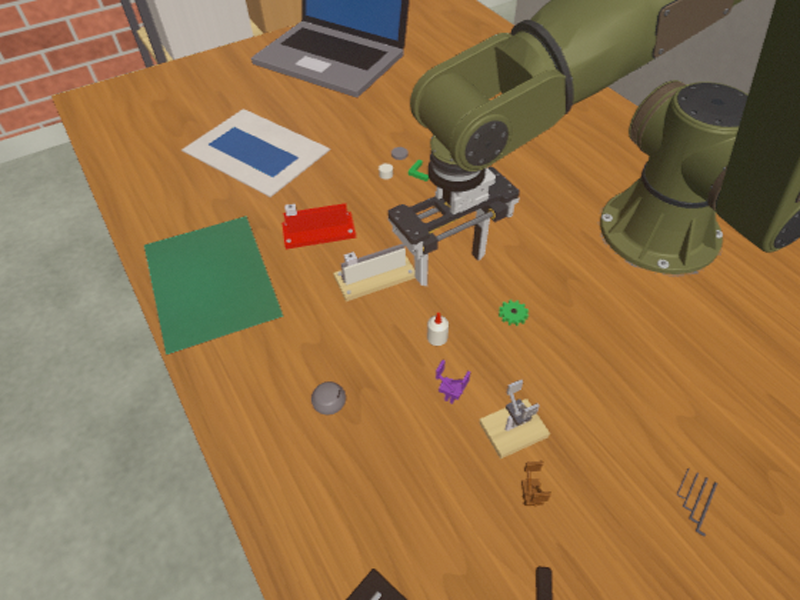

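View pics/side1.png

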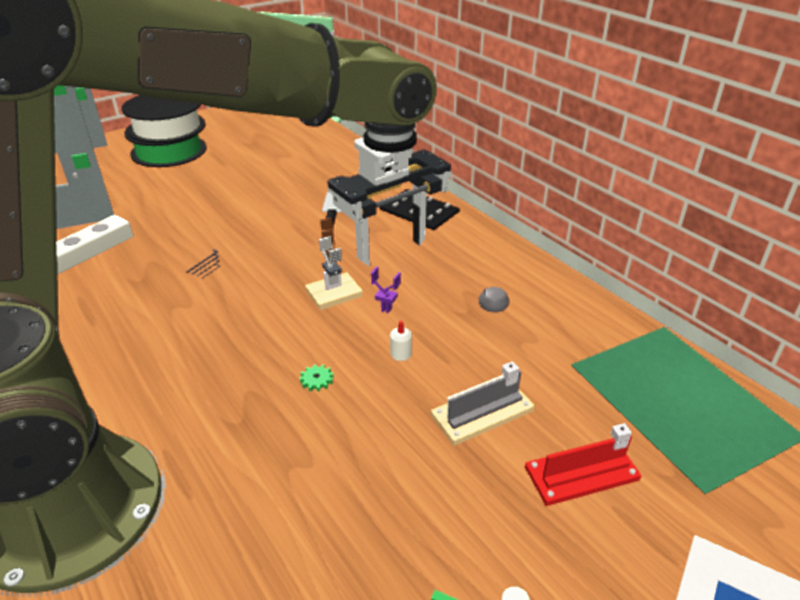

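The steel clamp on the plywood rack is at scene (368,285) and side (232,183). The purple look-alike is at scene (316,267) and the brown one at (374,339). The plywood fixture with the white strip is at scene (262,190), and the red look-alike is at (222,160). I'll enlarge the steel clamp to confirm it and get coarse poses.

```bash
python3 - <<'E'
from h import *
s=shot('scene'); d=shot('side')
k=1/1.42857
# rack base top corners (scene, 800px coords), fixture base top corners
for nm,z,c,P in [('rack',14,s,[(482,426),(530,400),(549,431),(501,452)]),('rackside',14,d,[(306,288),(348,274),(362,291),(320,304)]),
  ('fix',12,s,[(334,274),(408,257),(416,270),(346,297)]),('fixside',12,d,[(431,413),(517,383),(533,407),(458,439)]),
  ('stoptop',81.5,s,[(350,256)]),('stoptop_side',81.5,d,[(511,367)]),('glue',20,s,[(437,334)]),('mouse',15,s,[(328,398)]),('gear',5,s,[(514,312)]),('brown',30,s,[(536,485)]),('purple',30,s,[(452,382)])]:
    print(nm,[atz(c,u*k,v*k,z)[:2].round().tolist() for u,v in P])
a=cv2.resize(s['img'][240:370,290:420,::-1],(520,520),interpolation=cv2.INTER_CUBIC)
cv2.imwrite('pics/crop1.png',a)
E
```

```text
rack [[593.0, 174.0], [497.0, 178.0], [507.0, 239.0], [594.0, 226.0]]
rackside [[506.0, 233.0], [598.0, 225.0], [590.0, 160.0], [503.0, 173.0]]
fix [[646.0, -249.0], [497.0, -210.0], [502.0, -171.0], [653.0, -184.0]]
fixside [[504.0, -169.0], [660.0, -200.0], [643.0, -255.0], [505.0, -234.0]]
stoptop [[622.0, -214.0]]
stoptop_side [[622.0, -216.0]]
glue [[556.0, -14.0]]
mouse [[783.0, -4.0]]
gear [[399.0, 12.0]]
brown [[588.0, 301.0]]
purple [[594.0, 88.0]]
```

View pics/crop1.png

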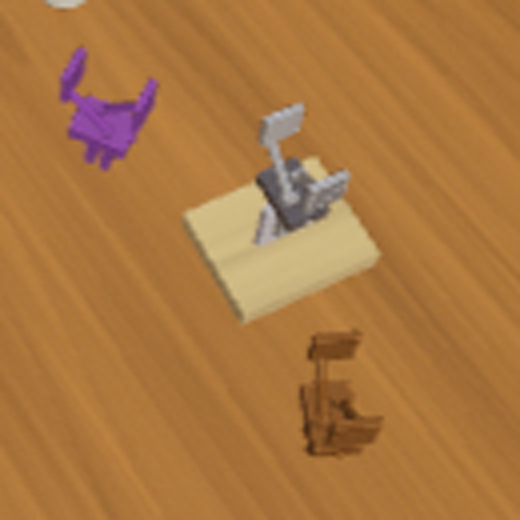

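The crop confirms it: the steel clamp with the dark block sits on the plywood rack. The purple and brown ones are loose on the table and I'll leave them alone. The rack centre is about (548,201) at yaw −6°. The fixture is about (577,−212) at yaw −8°, with its stop end towards world +x. Next I move above the rack.

>>> {"op": "send_rows", "data": {"series": [[[1,20,0,-4,-8.4],[1,40,0,-8,-16.8],[1,60,0,-12,-25.2],[1,80,0,-16,-33.6],[1,100,0,-20,-42],[1,120,0,-24,-50.4],[1,140,0,-28,-58.8],[1,160,0,-32,-67.2],[1,180,0,-36,-75.6],[1,200,0,-40,-84]]]}}

```text
clock: 1.9
eef_pos: [549.9, 200.8, 226.8]
eef_rot: [3.142, 0.0, 3.043]
wrist_force: [1.5, -0.1, 1.3]
finger_gap: 94.0
```

```bash
python3 - <<'E'
from h import *
c=shot('wrist'); s=manip.read_state(); print(s['eef_pos'],np.degrees(s['eef_rot']),s['clock'],c['vfov'],c['cx'],c['cy']); print(np.array(c['T_tool_cam']).round(3).tolist())
for t in ['clamp_grip','rack']:
    print(t,[(np.round(r['rect']).tolist(),round(r['conf'],2)) for r in manip.find_in(t,c)][:4])
cv2.imwrite('pics/w1.png',cv2.resize(c['img'][:,:,::-1],(800,600),interpolation=cv2.INTER_CUBIC))
E
```

```text
[549.84783384 203.24389201 227.40586268] [1.79947124e+02 3.69074043e-02 1.74963702e+02] 1.95 64.88447084966558 277.9435866591986 210.72741879903276
[[0.0, -0.964, -0.266, 77.489], [1.0, -0.0, 0.0, 0.547], [-0.0, -0.266, 0.964, -198.219], [0.0, 0.0, 0.0, 1.0]]
clamp_grip [([350.0, 203.0, 54.0, 48.0], 0.84), ([251.0, 179.0, 55.0, 34.0], 0.73), ([184.0, 222.0, 35.0, 30.0], 0.57)]
rack [([248.0, 144.0, 64.0, 76.0], 0.71)]
```

View pics/w1.png

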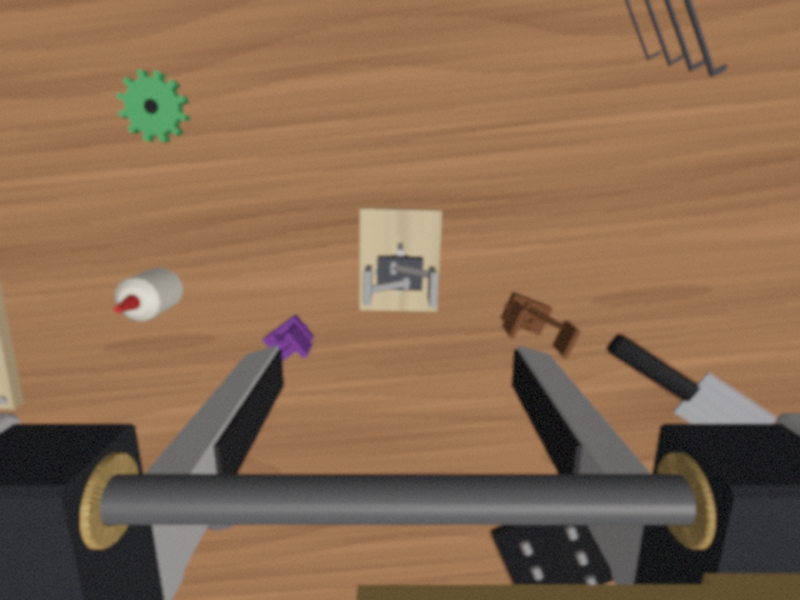

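The wrist view shows the clamp's pads at (366,285) and (433,286) in 800-px coordinates, nearly aligned with the tool. The purple and brown look-alikes are well outside the finger span. I measure the rack and pad tops on an enlarged crop.

```bash
python3 - <<'E'
from h import *
c=shot('wrist'); np.savez('w1.npz',img=c['img'],P=c['P'])
k=1/1.42857
for z,P in [(14,[(360,209),(443,211),(437,312),(359,310)]),(116,[(367,266),(366,304),(433,267),(434,305)]),(67,[(378,255),(423,256)])]:
    print(z,[atz(c,u*k,v*k,z)[:2].round(1).tolist() for u,v in P])
m=manip.silhouettes('rack',c)
for r in m[:1]:
    print(r['conf'],r['rect'],cv2.minAreaRect(np.argwhere(r['pixels'])[:,::-1].astype(np.float32)))
a=cv2.resize(c['img'][140:225,240:325,::-1],(595,595),interpolation=cv2.INTER_CUBIC)
cv2.imwrite('pics/crop2.png',a)
E
```

```text
14 [[501.0, 174.5], [510.2, 245.1], [599.8, 232.5], [590.5, 162.3]]
116 [[531.6, 183.1], [557.6, 179.2], [536.9, 226.7], [563.1, 225.1]]
67 [[533.3, 188.4], [537.7, 222.6]]
0.63 [247.9, 145.7, 62.4, 69.8] ((279.5, 181.0), (57.0, 70.0), 0.0)
```

View pics/crop2.png

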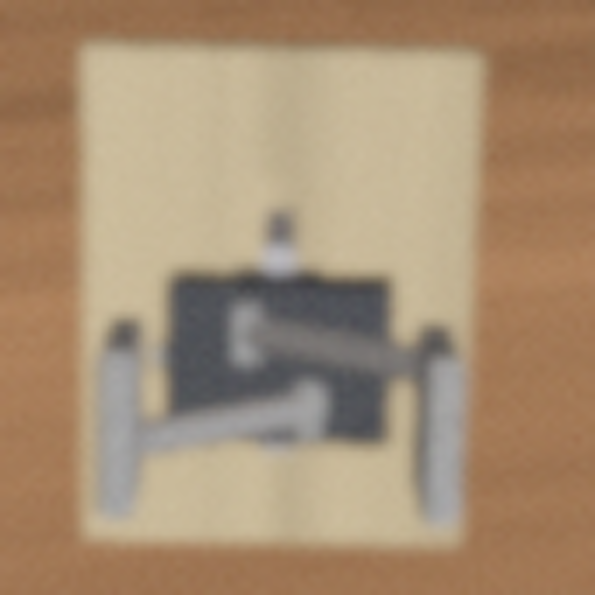

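```bash
python3 - <<'E'
from h import *
for i in range(4):
    c=shot('wrist'); s=manip.read_state(); print(s['eef_pos'].round(2),np.degrees(s['eef_rot']).round(2),s['clock'])
for z,P in [(14,[(360,209),(443,211),(437,312),(359,310)])]:
    q=np.array([atz(c,u/1.42857,v/1.42857,z)[:2] for u,v in P]); print(q.round(1),q.mean(0), np.degrees(np.arctan2(*(q[3]-q[0]+q[2]-q[1])[::-1])))
z=116;q=np.array([atz(c,240+u/7,140+v/7,z)[:2] for u,v in [(119,432),(443,438)]]); print(q,q.mean(0))
z=67;q=np.array([atz(c,240+u/7,140+v/7,z)[:2] for u,v in [(170,285),(388,280),(385,440),(170,437)]]); print(q,q.mean(0))
E
```

```text
[549.99 199.22 226.42] [-1.7998e+02 -2.0000e-02  1.7381e+02] 2.2
[550.02 199.18 226.47] [-1.7999e+02 -1.0000e-02  1.7383e+02] 2.25
[550.05 199.24 226.54] [-1.7999e+02 -1.0000e-02  1.7385e+02] 2.3
[550.06 199.29 226.59] [-179.99   -0.    173.88] 2.35
[[501.1 173.3]
 [510.4 243.9]
 [600.  231.1]
 [590.5 160.9]] [550.48984708 202.28265651] -8.013331208632895
[[546.72526587 180.01556575]
 [552.34210948 224.22827746]] [549.53368767 202.1219216 ]
[[535.74697437 186.43120392]
 [538.6127652  220.44031447]
 [564.25514993 217.5651336 ]
 [560.094719   183.53986711]] [549.67740213 201.99412978]
```

>>> {"op": "send_rows", "data": {"series": [[[1,0.5,2.5,25,1.8],[1,0.5,2.5,50,1.8],[1,0.5,2.5,70,1.8],[1,0.5,2.5,70,1.8],[1,0.5,2.5,70,1.8],[1,0.5,2.5,70,1.8],[1,0.5,2.5,70,1.8]]]}}

```text
clock: 3.05
eef_pos: [550.2, 202.6, 157.8]
eef_rot: [3.141, 0.002, 3.005]
wrist_force: [0.1, -0.9, -0.0]
finger_gap: 94.0
```

```bash
python3 - <<'E'
from h import *
c=shot('wrist'); np.savez('w2.npz',img=c['img'],P=c['P']); s=manip.read_state(); print(s['eef_pos'].round(2),np.degrees(s['eef_rot']).round(2),s['clock'])
p=proj(c,[549.6,202,102]); print(p)
u0,v0=int(p[0])-70,int(p[1])-70; print(u0,v0)
a=cv2.resize(c['img'][v0:v0+140,u0:u0+140,::-1],(560,560),interpolation=cv2.INTER_CUBIC)
cv2.imwrite('pics/crop3.png',a)
E
```

```text
[550.1  202.59 157.62] [1.7997e+02 8.0000e-02 1.7219e+02] 3.1
[276.22404274 218.80808057]
206 148
```

View pics/crop3.png

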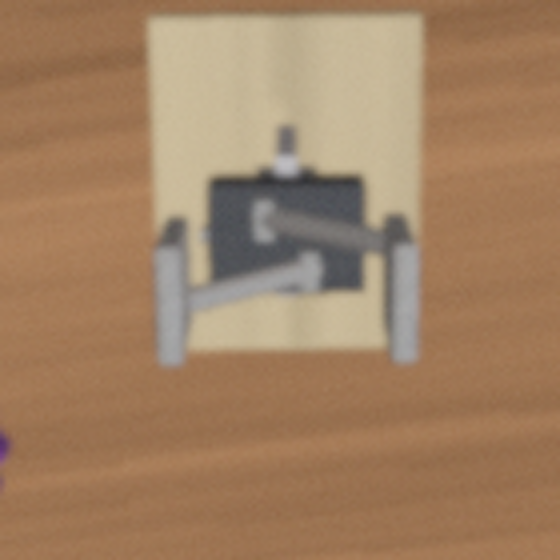

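```bash
python3 - <<'E'
from h import *
z=np.load('w2.npz'); c=dict(img=z['img'],P=z['P'],vfov=64.88447,cx=277.9436,cy=210.7274)
f=lambda P,h:np.array([atz(c,206+u/4,148+v/4,h)[:2] for u,v in P])
def yaw(d): return np.degrees(np.arctan2(d[1],d[0]))
q=f([(171.5,303),(403.5,300)],116); print(q.round(1),q.mean(0),yaw(q[1]-q[0])-90)
q=f([(210,184),(363,182),(363,290),(210,290)],67);print(q.round(1),q.mean(0),yaw(q[2]-q[1]),yaw(q[1]-q[0])-90)
q=f([(148,17),(423,14),(418,350),(155,352)],14);print(q.round(1),q.mean(0),yaw(q[2]-q[1]+q[3]-q[0]),yaw(q[1]-q[0]+q[2]-q[3])-90)
s=manip.read_state();print(s['eef_pos'],np.degrees(s['eef_rot']))
E
```

```text
[[546.4 181.5]
 [551.9 225.3]] [549.15796165 203.3803955 ] -7.056393683851283
[[535.  187.9]
 [539.2 221.8]
 [564.3 218.8]
 [559.5 184.1]] [549.50414219 203.15795517] -6.938344244645982 -7.060625722648638
[[500.9 174.1]
 [509.7 243.9]
 [600.2 232.6]
 [590.9 161.1]] [550.44003766 202.91031912] -7.663455363755098 -7.288382095691873
[550.10103863 202.58626569 157.61619235] [1.79966260e+02 7.59723831e-02 1.72191862e+02]
```

>>> {"op": "send_rows", "data": {"series": [[[1,0.8,0.5,12,-0.6],[1,0.8,0.5,24,-0.6],[1,0.8,0.5,36,-0.6],[1,0.8,0.5,48,-0.6],[1,0.8,0.5,58,-0.6],[1,0.8,0.5,66,-0.6],[1,0.8,0.5,66,-0.6],[1,0.8,0.5,66,-0.6]]]}}

```text
clock: 3.9
eef_pos: [549.2, 203.2, 90.8]
eef_rot: [3.141, 0.0, 3.016]
wrist_force: [0.7, 0.2, -0.2]
finger_gap: 94.1
```

>>> {"op": "send_rows", "data": {"series": [[[0.6,0,0,0,0],[0.6,0,0,0,0],[0.6,0,0,0,0],[0.5,0,0,0,0],[0,0,0,0,0],[0,0,0,0,0],[0,0,0,0,0],[0,0,0,0,0],[0,0,0,0,0],[0,0,0,0,0]]], "newtons": 35}}

```text
clock: 4.9
eef_pos: [549.2, 203.2, 91.0]
eef_rot: [3.141, 0.001, 3.016]
wrist_force: [-1.7, 0.1, 5.6]
finger_gap: 33.6
```

```bash
python3 - <<'E'
from h import *
c=shot('wrist'); d=shot('side'); s=manip.read_state(); print(s['eef_pos'].round(2),s['finger_gap'],s['wrist_force'],s['clock'])
p=proj(c,[549.4,203.2,80]).astype(int); q=proj(d,[549.4,203.2,80]).astype(int); print(p,q)
A=cv2.resize(c['img'][p[1]-70:p[1]+70,p[0]-70:p[0]+70,::-1],(400,400),interpolation=cv2.INTER_CUBIC)
B=cv2.resize(d['img'][q[1]-35:q[1]+35,q[0]-35:q[0]+35,::-1],(400,400),interpolation=cv2.INTER_CUBIC)
cv2.imwrite('pics/g1.png',np.hstack([A,B]))
E
```

```text
[549.23 203.25  91.06] 33.66976610495029 [-1.1869034   0.22135642  5.24984278] 5.0
[276 239] [231 181]
```

View pics/g1.png

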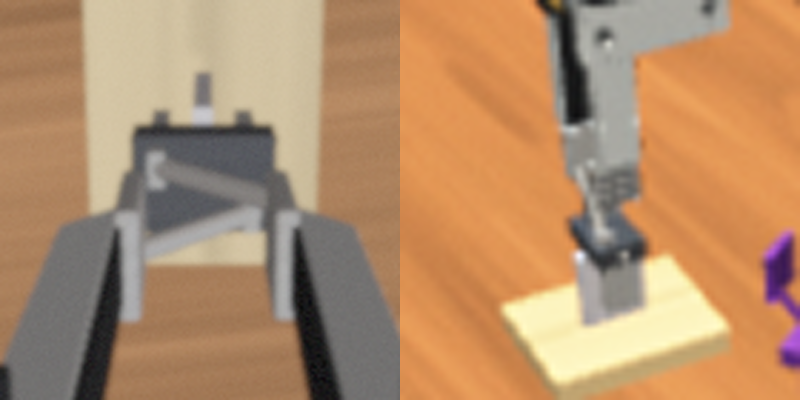

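The clamp is held square and open: both jaws stand clear of the tab, and the block still sits on it. I lift it and carry it high over the bottle to a viewing spot just beyond the fixture.

>>> {"op": "send_rows", "data": {"series": [[[0,0,0,-5,0],[0,0,0,-12,0],[0,0,0,-22,0],[0,0,0,-34,0],[0,0,0,-48,0],[0,0,0,-62,0],[0,0,0,-76,0],[0,0,0,-90,0],[0,0,0,-102,0],[0,0,0,-110,0]]]}}

```text
clock: 6.0
eef_pos: [549.2, 203.2, 202.0]
eef_rot: [3.141, 0.001, 3.016]
wrist_force: [-0.8, -0.4, -1.9]
finger_gap: 33.5
```

>>> {"op": "send_rows", "data": {"series": [[[0,-3,-8,0,0],[0,-10,-23,0,0],[0,-18,-42,0,0],[0,-26,-62,0,0],[0,-35,-83,0,0],[0,-44,-105,0,0],[0,-53,-127,0,0],[0,-63,-150,0,0],[0,-73,-174,0,0],[0,-83,-198,0,0]]]}}

```text
clock: 7.0
eef_pos: [606.4, -6.1, 199.8]
eef_rot: [-3.141, -0.001, 3.015]
wrist_force: [-0.1, 0.4, -1.1]
finger_gap: 33.3
```

>>> {"op": "send_rows", "data": {"series": [[[0,-10,-24,0,0],[0,-20,-48,0,0],[0,-30,-72,0,0],[0,-40,-95,0,0],[0,-50,-118,0,0],[0,-59,-140,0,0],[0,-68,-160,0,0],[0,-76,-178,0,0],[0,-81,-191,0,0],[0,-84,-199,0,0]]]}}

```text
clock: 8.0
eef_pos: [664.5, -213.5, 199.7]
eef_rot: [3.141, -0.001, 3.015]
wrist_force: [-0.3, -0.0, -0.6]
finger_gap: 33.4
```

>>> {"op": "send_rows", "data": {"series": [[[0,0,0,0,0],[0,0,0,0,0],[0,0,0,0,0],[0,0,0,0,0]]]}}

```text
clock: 8.4
eef_pos: [665.0, -211.0, 200.9]
eef_rot: [3.142, 0.0, 3.017]
wrist_force: [0.6, 0.9, -0.7]
finger_gap: 33.1
```

```bash
python3 - <<'E'
from h import *
c=shot('wrist'); np.savez('w3.npz',img=c['img'],P=c['P']); s=manip.read_state(); print(s['eef_pos'].round(2),s['finger_gap'],s['wrist_force'],s['clock'],s['joints'].round(2))
for t in ['fixture','strip','clamp_grip']:
    print(t,[(np.round(r['rect']).tolist(),round(r['conf'],2)) for r in manip.find_in(t,c)][:4])
cv2.imwrite('pics/w3.png',cv2.resize(c['img'][:,:,::-1],(800,600),interpolation=cv2.INTER_CUBIC))
E
```

```text
[ 665.   -211.1   200.91] 33.066861599599804 [ 0.474795   -0.30620682 -0.33496057] 8.45 [-0.36  0.64  1.   -0.    1.5  -1.81]
fixture [([84.0, 90.0, 81.0, 140.0], 0.72), ([236.0, 36.0, 70.0, 139.0], 0.63)]
strip [([104.0, 108.0, 32.0, 115.0], 0.87), ([272.0, 37.0, 10.0, 137.0], 0.62)]
clamp_grip [([528.0, 85.0, 32.0, 34.0], 0.63), ([242.0, 206.0, 70.0, 76.0], 0.55)]
```

View pics/w3.png

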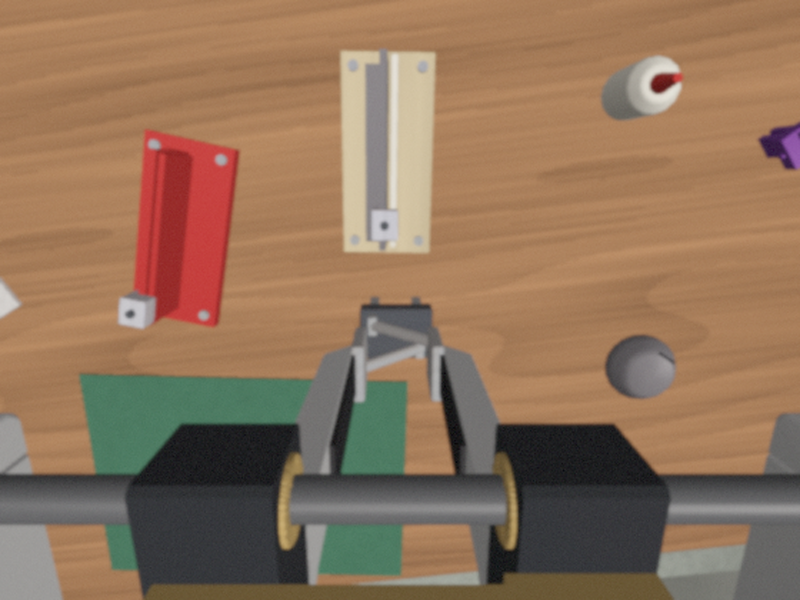

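Held open and square in the fingers. The plywood fixture is at (388,150) in 800-px coordinates, with the stop at (384,225). The red one is off to the left. I enlarge the fixture and clamp to measure them.

```bash
python3 - <<'E'
from h import *
z=np.load('w3.npz'); im=z['img'][30:270,225:325,::-1]
a=cv2.resize(cv2.rotate(im,cv2.ROTATE_90_COUNTERCLOCKWISE),(800,333),interpolation=cv2.INTER_CUBIC)
b=cv2.resize(cv2.rotate(z['img'][30:180,250:310,::-1],cv2.ROTATE_90_COUNTERCLOCKWISE),(800,267+0),interpolation=cv2.INTER_CUBIC)
cv2.imwrite('pics/crop4.png',np.vstack([a,b]))
E
```

```text
(no output)
```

View pics/crop4.png

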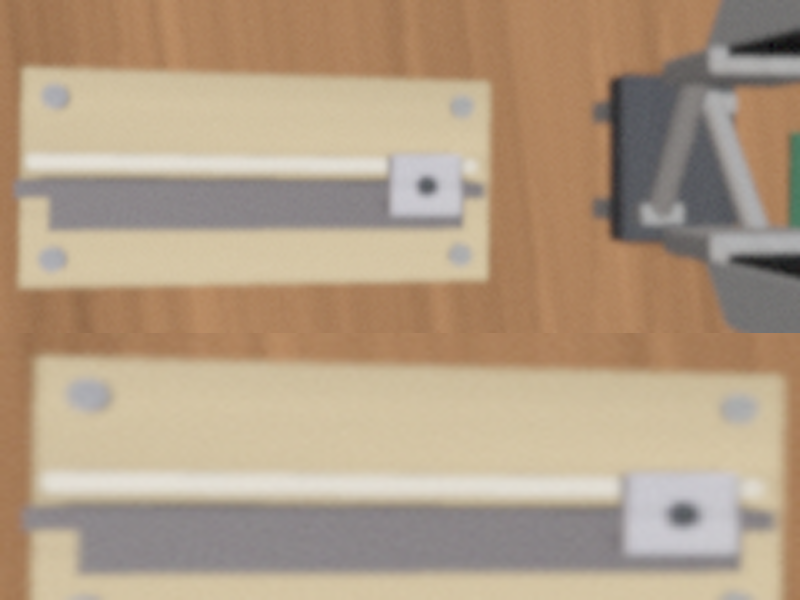

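```bash
cat > fx.py <<'E'
from h import *
z=np.load('w3.npz'); c=dict(img=z['img'],P=z['P'],vfov=64.88447,cx=277.9436,cy=210.7274)
px=lambda X,Y:(325-(Y+.5)*.3-.5,30+(X+.5)*.3-.5)
f=lambda P,h:np.array([atz(c,*px(X,Y),h)[:2] for X,Y in P])
def yaw(d): return np.degrees(np.arctan2(d[1],d[0]))
if __name__=='__main__':
    q=f([(21,67),(491,82),(489,280),(19,289)],12); print('base',q.round(1).tolist(),q.mean(0),yaw(q[1]-q[0]),yaw(q[2]-q[3]),[np.linalg.norm(q[i]-q[i-1]).round(1) for i in range(4)])
    p=f([(16,189),(483,190)],65); print('panel',p.round(1).tolist(),p.mean(0),yaw(p[1]-p[0]),np.linalg.norm(p[1]-p[0]))
    e=f([(200,178),(360,179.5)],65); print('panel +y edge',e)
    s=f([(388,153),(463,155),(463,216),(389,215)],81.5); print('stop',s.round(1).tolist(),s.mean(0),[np.linalg.norm(s[i]-s[i-1]).round(1) for i in range(4)])
    y=np.radians(yaw(p[1]-p[0])); R=np.array([[np.cos(y),np.sin(y)],[-np.sin(y),np.cos(y)]])
    n=lambda P:((P-q.mean(0))@R.T).round(1).tolist()
    print('local: panel',n(p),'stop',n(s),'edge',n(e),'baseY',n(q))
    # clamp in tool frame: block top front edge z=TCP-35+11 , jaw tips TCP-63
    tz=200.9; t=np.array([665.,-211.1]); a=np.radians(172.85); T=np.array([[np.cos(a),np.sin(a)],[np.sin(a),-np.cos(a)]])
    for nm,P,h in [('blocktopfront',[(620,77),(620,240)],tz-24),('blockbotfront',[(612,78),(612,240)],tz-35),('jawtips',[(601,112),(601,208)],tz-63),('padtop',[(709,62),(709,245)],tz+25)]:
        g=f(P,h); print(nm,((g-t)@T.T).round(1).tolist(),yaw(g[1]-g[0]))
E
python3 fx.py
```

```text
base [[506.9, -162.3], [656.4, -183.2], [646.9, -252.7], [497.6, -232.3]] [ 576.96256206 -207.61526846] -7.954782443221942 -7.798450691974297 [np.float64(70.6), np.float64(150.9), np.float64(70.2), np.float64(150.7)]
panel [[512.7, -200.6], [640.5, -218.1]] [ 576.56931935 -209.34093727] -7.760989809490676 128.99993927723497
panel +y edge [[ 560.17882765 -203.82086638]
 [ 604.45260535 -210.07701379]]
stop [[612.3, -203.2], [633.4, -206.4], [631.2, -223.9], [610.4, -220.7]] [ 621.80768085 -213.52516497] [np.float64(17.6), np.float64(21.3), np.float64(17.6), np.float64(21.1)]
local: panel [[-64.7, -1.8], [64.3, -1.8]] stop [[34.4, 9.2], [55.7, 8.8], [55.9, -8.8], [34.9, -8.4]] edge [[-17.1, 1.5], [27.6, 1.3]] baseY [[-75.5, 35.5], [75.4, 34.9], [75.4, -35.3], [-75.3, -35.2]]
blocktopfront [[12.6, 17.1], [12.6, -17.1]] -97.15749808449009
blockbotfront [[11.2, 17.7], [11.2, -18.0]] -97.15729149424455
jawtips [[6.0, 11.3], [6.1, -12.3]] -97.15700878614012
padtop [[11.4, 16.3], [11.4, -14.4]] -97.15985386455972
```

Fixture origin is about (577.0, −207.6) at yaw −7.8°, and the stop face is at local x ≈ 34.6. The clamp sits within 1 mm of centre in the fingers. I hover with the jaws just above the edge, about 19 mm short of contact with the stop.

>>> {"op": "send_rows", "data": {"series": [[[0,5,-0.5,0,0.6],[0,15,-1,0,0.6],[0,30,-2,0,0.6],[0,45,-3,0,0.6],[0,60,-4,0,0.6],[0,72,-5,0,0.6],[0,81,-5.5,5,0.6],[0,85.4,-5.7,15,0.6],[0,85.4,-5.7,27,0.6],[0,85.4,-5.7,40,0.6]]]}}

```text
clock: 9.6
eef_pos: [579.6, -206.6, 159.4]
eef_rot: [3.142, -0.0, 3.005]
wrist_force: [-0.3, 0.4, -0.9]
finger_gap: 33.2
```

>>> {"op": "send_rows", "data": {"series": [[[0,0,0,10,0],[0,0,0,16,0],[0,0,0,20,0],[0,0,0,20,0],[0,0,0,20,0],[0,0,0,20,0],[0,0,0,20,0]]]}}

```text
clock: 10.3
eef_pos: [579.7, -206.7, 141.1]
eef_rot: [-3.141, 0.001, 3.005]
wrist_force: [0.5, 0.1, -0.9]
finger_gap: 33.3
```

```bash
python3 - <<'E'
from h import *
c=shot('wrist'); np.savez('w4.npz',img=c['img'],P=c['P']); s=manip.read_state(); print(s['eef_pos'].round(2),np.degrees(s['eef_rot']).round(2),s['finger_gap'],s['wrist_force'],s['clock'])
a=c['img'][60:270,205:350,::-1]
cv2.imwrite('pics/w4.png',cv2.resize(cv2.rotate(a,cv2.ROTATE_90_COUNTERCLOCKWISE),(798,551),interpolation=cv2.INTER_CUBIC))
E
```

```text
[ 579.62 -206.66  140.97] [-1.7999e+02  3.0000e-02  1.7220e+02] 33.2370742730307 [ 0.12456813 -0.48764866 -1.06092269] 10.35
```

View pics/w4.png

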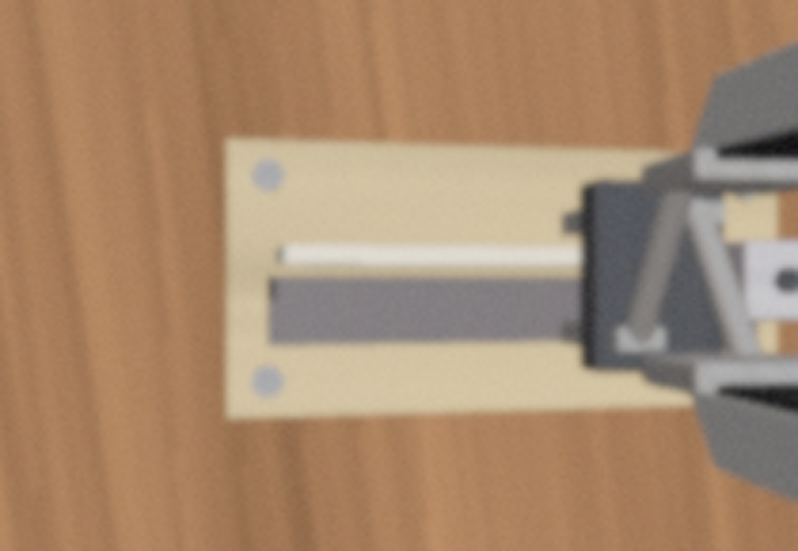

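```bash
python3 - <<'E'
from h import *
z=np.load('w4.npz'); c=dict(img=z['img'],P=z['P'],vfov=64.88447,cx=277.9436,cy=210.7274)
px=lambda X,Y:(350-(Y+.5)/3.8-.5,60+(X+.5)/3.8-.5)
y=np.radians(-7.8); R=np.array([[np.cos(y),np.sin(y)],[-np.sin(y),np.cos(y)]])
L=lambda X,Y,h:((atz(c,*px(X,Y),h)[:2]-[577,-207.6])@R.T).round(2)
q=[L(X,Y,12) for X,Y in [(226,137),(226,419)]]; print('base -x corners',q)
print('strip +y edge z60',L(400,243,60),L(570,244,60),'left end',L(278,254,60))
print('panel +y edge',L(400,277,65),L(570,277,65))
print('jaws z78: upper out/in, lower in/out',[L(568,Y,78).tolist() for Y in (212,233,322,343)])
print('block bot z106',[L(586,Y,106).tolist() for Y in (184,366)],'stop top',[L(748,Y,81.5).tolist() for Y in (241,320)])
for r in (90,100):
    p=z['img'][60+r,250:300].astype(int); print(r,p.sum(1).tolist())
E
```

```text
base -x corners [array([-75.3 ,  35.73]), array([-75.29, -35.1 ])]
strip +y edge z60 [-38.01   8.27] [1.16 8.28] left end [-64.42   5.73]
panel +y edge [-38.67   0.73] [-0.21  0.69]
jaws z78: upper out/in, lower in/out [[-4.21, 14.76], [-4.21, 10.23], [-4.21, -8.96], [-4.21, -13.48]]
block bot z106 [[-8.2, 18.84], [-8.2, -16.34]] stop top [[36.16, 8.69], [36.16, -8.81]]
90 [572, 566, 569, 569, 565, 562, 572, 558, 534, 484, 416, 401, 383, 392, 389, 392, 393, 395, 389, 387, 397, 402, 396, 396, 399, 398, 432, 479, 509, 534, 569, 618, 639, 648, 639, 609, 578, 559, 562, 561, 568, 561, 560, 563, 563, 560, 562, 566, 571, 567]
100 [569, 575, 571, 568, 569, 569, 570, 567, 542, 499, 431, 392, 393, 387, 391, 389, 387, 385, 387, 393, 395, 391, 386, 386, 387, 396, 435, 475, 514, 547, 602, 639, 648, 645, 631, 601, 574, 567, 565, 563, 569, 564, 562, 561, 565, 561, 564, 565, 571, 568]
```

The jaws straddle the panel and strip. The relative offset is about 0.8 mm towards −y, so I correct that and start down.

>>> {"op": "send_rows", "data": {"series": [[[0,0,0.8,1,0],[0,0,0.8,3,0],[0,0,0.8,6,0],[0,0,0.8,9,0],[0,0,0.8,12,0],[0,0,0.8,15,0],[0,0,0.8,18,0],[0,0,0.8,21,0],[0,0,0.8,23,0],[0,0,0.8,24,0]]]}}

```text
clock: 11.35
eef_pos: [579.6, -205.8, 116.4]
eef_rot: [3.142, -0.0, 3.005]
wrist_force: [0.3, -0.5, -0.9]
finger_gap: 33.3
```

>>> {"op": "send_rows", "data": {"series": [[[0,0,0,1,0],[0,0,0,3,0],[0,0,0,5,0],[0,0,0,7,0],[0,0,0,9,0],[0,0,0,10,0],[0,0,0,11,0],[0,0,0,11.5,0],[0,0,0,12,0],[0,0,0,12.5,0]]]}}

```text
clock: 12.35
eef_pos: [579.6, -205.8, 104.1]
eef_rot: [-3.142, 0.0, 3.005]
wrist_force: [0.8, 0.4, -1.0]
finger_gap: 33.0
```

```bash
python3 - <<'E'
from h import *
c=shot('wrist');s=manip.read_state(); print(s['eef_pos'].round(2),np.degrees(s['eef_rot']).round(2),s['finger_gap'],s['wrist_force'],s['moment'],s['clock'])
E
```

```text
[ 579.62 -205.82  104.07] [180.   -0.  172.2] 33.03432388719685 [-0.37914254  0.41531829 -1.4260293 ] [ 0.07717013 -0.04617371 -0.02117402] 12.4
```

>>> {"op": "send_rows", "data": {"series": [[[0,0,0,0.5,0],[0,0,0,1,0],[0,0,0,1.5,0],[0,0,0,2,0],[0,0,0,2.5,0]]]}}

```text
clock: 12.9
eef_pos: [579.6, -205.8, 101.6]
eef_rot: [-3.142, -0.0, 3.005]
wrist_force: [-0.2, 0.2, -0.8]
finger_gap: 33.3
```

>>> {"op": "send_rows", "data": {"series": [[[0,0,0,0.4,0],[0,0,0,0.8,0],[0,0,0,1.2,0]]]}}

```text
clock: 13.2
eef_pos: [579.6, -205.8, 100.4]
eef_rot: [-3.142, 0.0, 3.005]
wrist_force: [-0.6, -0.5, -1.1]
finger_gap: 33.4
```

>>> {"op": "send_rows", "data": {"series": [[[0,0,0,0.4,0],[0,0,0,0.8,0]]]}}

```text
clock: 13.4
eef_pos: [579.8, -205.8, 100.0]
eef_rot: [-3.141, 0.001, 3.005]
wrist_force: [-0.2, 1.2, 5.9]
finger_gap: 33.5
```

>>> {"op": "send_rows", "data": {"series": [[[0,0,0,0.3,0],[0,0,0,0.5,0]]]}}

```text
clock: 13.6
eef_pos: [580.0, -205.9, 100.0]
eef_rot: [-3.141, 0.001, 3.005]
wrist_force: [-1.5, 0.3, 7.4]
finger_gap: 33.3
```

Contact at TCP z = 100.0, as predicted for the block on the edge, with a force of about 8 N. I ease off slightly and slide towards the stop (tool −x).

>>> {"op": "send_rows", "data": {"series": [[[0,0,0,-0.3,0],[0,-0.5,0,-0.3,0],[0,-1,0,-0.3,0],[0,-2,0,-0.3,0],[0,-3,0,-0.3,0]]]}}

```text
clock: 14.1
eef_pos: [582.4, -206.2, 100.1]
eef_rot: [-3.142, -0.0, 3.006]
wrist_force: [-5.8, 1.8, 10.5]
finger_gap: 33.4
```

>>> {"op": "send_rows", "data": {"series": [[[0,-1,0,0,0],[0,-2,0,0,0],[0,-3,0,0,0],[0,-4,0,0,0],[0,-5,0,0,0]]]}}

```text
clock: 14.6
eef_pos: [587.4, -207.0, 100.2]
eef_rot: [-3.141, -0.0, 3.005]
wrist_force: [-5.7, 3.0, 10.2]
finger_gap: 33.4
```

>>> {"op": "send_rows", "data": {"series": [[[0,-0.5,0,-0.2,0],[0,-1,0,-0.4,0],[0,-1.5,0,-0.5,0],[0,-2,0,-0.5,0]]]}}

```text
clock: 15.0
eef_pos: [589.3, -207.2, 100.3]
eef_rot: [-3.142, -0.001, 3.005]
wrist_force: [-4.3, 1.2, 6.7]
finger_gap: 33.5
```

```bash
python3 - <<'E'
from h import *
c=shot('wrist'); np.savez('w5.npz',img=c['img'],P=c['P']);s=manip.read_state(); print(s['eef_pos'].round(2),np.degrees(s['eef_rot']).round(2),s['finger_gap'],s['wrist_force'],s['moment'],s['clock'])
E
```

```text
[ 589.29 -207.2   100.27] [-1.7999e+02 -4.0000e-02  1.7220e+02] 33.59629954936297 [-3.95124834 -0.14137528  6.51191716] [ 0.26865777  0.94167308 -0.01819629] 15.05
```

>>> {"op": "send_rows", "data": {"series": [[[0,-0.6,0,-0.2,0],[0,-1.2,0,-0.3,0],[0,-1.8,0,-0.3,0],[0,-2.4,0,-0.3,0],[0,-3,0,-0.3,0],[0,-3.6,0,-0.3,0],[0,-4.2,0,-0.3,0],[0,-4.8,0,-0.3,0],[0,-5.4,0,-0.3,0],[0,-6,0,-0.3,0]]]}}

```text
clock: 16.05
eef_pos: [595.5, -208.0, 100.3]
eef_rot: [-3.142, -0.0, 3.005]
wrist_force: [-4.2, 0.3, 6.3]
finger_gap: 33.4
```

>>> {"op": "send_rows", "data": {"series": [[[0,-0.5,0,0,0],[0,-1,0,0,0],[0,-1.4,0,0,0]]]}}

```text
clock: 16.35
eef_pos: [596.9, -208.2, 100.3]
eef_rot: [-3.142, -0.0, 3.005]
wrist_force: [-4.2, 0.8, 5.2]
finger_gap: 33.6
```

>>> {"op": "send_rows", "data": {"series": [[[0,-0.4,0,0,0],[0,-0.8,0,0,0],[0,-1,0,0,0]]]}}

```text
clock: 16.65
eef_pos: [597.8, -208.3, 100.3]
eef_rot: [3.142, -0.0, 3.005]
wrist_force: [-2.6, 2.1, 5.3]
finger_gap: 33.7
```

>>> {"op": "send_rows", "data": {"series": [[[0,-0.4,0,0,0],[0,-0.8,0,0,0],[0,-1,0,0,0]]]}}

```text
clock: 16.95
eef_pos: [598.8, -208.5, 100.3]
eef_rot: [-3.142, -0.0, 3.005]
wrist_force: [-3.6, 0.8, 6.2]
finger_gap: 33.5
```

>>> {"op": "send_rows", "data": {"series": [[[0,-0.4,0,0,0],[0,-0.8,0,0,0]]]}}

```text
clock: 17.15
eef_pos: [599.6, -208.6, 100.3]
eef_rot: [3.142, -0.0, 3.005]
wrist_force: [-3.0, 0.8, 6.4]
finger_gap: 33.5
```

>>> {"op": "send_rows", "data": {"series": [[[0,-0.3,0,0,0],[0,-0.6,0,0,0]]]}}

```text
clock: 17.35
eef_pos: [600.2, -208.6, 100.3]
eef_rot: [-3.142, -0.0, 3.005]
wrist_force: [-4.3, 0.0, 6.3]
finger_gap: 33.4
```

```bash
python3 - <<'E'
from h import *
for i in range(2):
  c=shot('wrist' if i==0 else 'side'); 
  if i==0:w=c
s=manip.read_state(); print(s['eef_pos'].round(2),np.degrees(s['eef_rot']).round(2),s['finger_gap'],s['wrist_force'],s['moment'],s['clock'])
q=proj(c,[598,-210,80]).astype(int); print(q)
A=cv2.resize(w['img'][120:270,215:345,::-1],(390,450),interpolation=cv2.INTER_CUBIC)
B=cv2.resize(c['img'][q[1]-40:q[1]+35,q[0]-34:q[0]+34,::-1],(408,450),interpolation=cv2.INTER_CUBIC)
cv2.imwrite('pics/st.png',np.hstack([A,B]))
E
```

```text
[ 600.24 -208.64  100.27] [ 1.800e+02 -1.000e-02  1.722e+02] 33.297513228256236 [-3.37819493  1.12037642  5.28696658] [ 0.30856779  0.75369735 -0.00225058] 17.45
[347 260]
```

>>> {"op": "send_rows", "data": {"series": [[[0,-0.4,0,0,0],[0,-0.8,0,0,0]]]}}

```text
clock: 17.65
eef_pos: [601.0, -208.7, 100.3]
eef_rot: [3.142, -0.0, 3.005]
wrist_force: [-3.5, 0.3, 4.8]
finger_gap: 33.7
```

>>> {"op": "send_rows", "data": {"series": [[[0,-0.4,0,0,0],[0,-0.8,0,0,0]]]}}

```text
clock: 17.85
eef_pos: [601.8, -208.9, 100.3]
eef_rot: [3.142, -0.0, 3.005]
wrist_force: [-3.6, 1.0, 4.9]
finger_gap: 33.3
```

>>> {"op": "send_rows", "data": {"series": [[[0,-0.4,0,0,0],[0,-0.8,0,0,0]]]}}

```text
clock: 18.05
eef_pos: [602.6, -209.0, 100.3]
eef_rot: [3.142, -0.0, 3.005]
wrist_force: [-4.7, 1.8, 6.0]
finger_gap: 33.4
```

The slide has gone about 3 mm past the predicted contact without a clear force rise, so I look.

```bash
python3 - <<'E'
from h import *
w=shot('wrist'); np.savez('w6.npz',img=w['img'],P=w['P']); c=shot('side'); e=shot('scene')
s=manip.read_state(); print(s['eef_pos'].round(2),np.degrees(s['eef_rot']).round(2),s['finger_gap'],s['wrist_force'],s['moment'],s['clock'])
q=proj(c,[600,-210,85]).astype(int);r=proj(e,[600,-210,85]).astype(int); print(q,r)
A=cv2.resize(w['img'][140:260,220:340,::-1],(480,480),interpolation=cv2.INTER_CUBIC)
B=cv2.resize(c['img'][q[1]-30:q[1]+30,q[0]-40:q[0]+40,::-1],(320,240),interpolation=cv2.INTER_CUBIC)
C=cv2.resize(e['img'][r[1]-30:r[1]+30,r[0]-40:r[0]+40,::-1],(320,240),interpolation=cv2.INTER_CUBIC)
cv2.imwrite('pics/st2.png',np.hstack([A,np.vstack([B,C])]))
E
```

```text
[ 602.6  -208.98  100.28] [-1.800e+02 -1.000e-02  1.722e+02] 33.15786953770609 [-3.26515868  0.81201661  5.18186891] [0.25083683 0.73888075 0.00764246] 18.2
[348 258] [252 176]
```

View pics/st2.png

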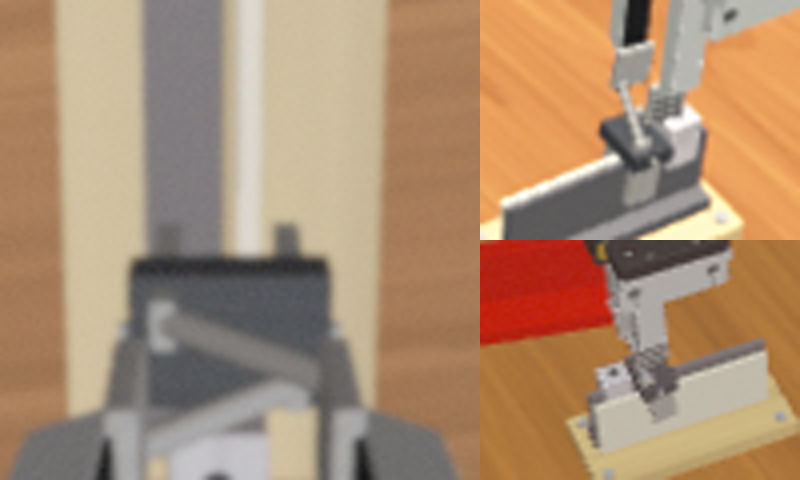

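```bash
python3 - <<'E'
from h import *
z=np.load('w6.npz'); c=dict(img=z['img'],P=z['P'],vfov=64.88447,cx=277.9436,cy=210.7274)
y=np.radians(-7.8); R=np.array([[np.cos(y),np.sin(y)],[-np.sin(y),np.cos(y)]])
L=lambda X,Y,h:((atz(c,220+(X+.5)/4-.5,140+(Y+.5)/4-.5,h)[:2]-[577,-207.6])@R.T).round(2)
print('block bot -x edge',L(140,258,65),L(325,258,65)); print('block top -x edge',L(135,273,76),L(327,273,76))
print('stop',L(220,445,81.5),'jaw tips',L(170,225,37),L(286,225,37)); print('pads top back edge',L(123,410,125),L(342,410,125))
print('tcp',R@(np.array([602.6,-209])-[577,-207.6]))
E
```

```text
block bot -x edge [  7.52 -14.21] [ 7.52 19.52]
block top -x edge [  7.42 -14.34] [ 7.42 19.12]
stop [37.33  0.45] jaw tips [  7.74 -10.03] [ 7.74 13.5 ]
pads top back edge [ 14.19 -12.66] [14.19 17.98]
tcp [25.55314652  2.08727168]
```

The clamp has pitched about 6° in the fingers from edge friction: the pads lead at local x ≈ 26, while the block centre is at 20.5. The block is still about 1–3 mm short of the stop. I ease the tool back while pressing lightly, so edge friction rotates the clamp upright again.

>>> {"op": "send_rows", "data": {"series": [[[0,0,0,0.2,0],[0,0.4,0,0.3,0],[0,0.8,0,0.4,0],[0,1.2,0,0.5,0],[0,1.6,0,0.6,0],[0,2,0,0.7,0]]], "newtons": 30}}

```text
clock: 18.8
eef_pos: [601.0, -208.8, 99.9]
eef_rot: [-3.141, 0.001, 3.005]
wrist_force: [2.5, 0.4, 5.2]
finger_gap: 34.2
```

```bash
cat > edge.py <<'E'
from h import *
# block's -x faces: print column-averaged brightness along the panel line, and local x of dark transitions
def run(save=None):
    c=shot('wrist'); s=manip.read_state()
    if save: np.savez(save,img=c['img'],P=c['P'])
    print('tcp',s['eef_pos'].round(2),'F',s['wrist_force'].round(1),'gap',round(s['finger_gap'],1),'t',s['clock'])
    y=np.radians(-7.8); R=np.array([[np.cos(y),np.sin(y)],[-np.sin(y),np.cos(y)]])
    o=np.array([577,-207.6]); tl=R@(s['eef_pos'][:2]-o)
    g=c['img'].astype(float).sum(2)/3
    # patch of block columns left of the panel: plywood -> dark edge (bottom), and jaw tips
    u0=proj(c,np.append(o+R.T@[7,-6.5],65))[0]
    def loc(u,v,h): return (R@(atz(c,u,v,h)[:2]-o)).round(2)
    for nm,ya,yb,h in [('block',13.5,-10,65)]:
        ys=np.linspace(14,17,7); 
        for yl in (16,5.5,-2):
            prof=[];xs=np.arange(-10,22,.25)
            for x in xs:
                p=proj(c,np.append(o+R.T@[x,yl],65)); prof.append(cv2.getRectSubPix(g.astype(np.float32),(3,1),tuple(map(float,p)))[0].mean())
            prof=np.array(prof); d=np.gradient(cv2.GaussianBlur(prof[None],(5,1),0)[0]); i=d.argmin(); print(' y',yl,'block -x bottom edge x=',xs[i],'drop',d[i].round(1))
    ja=[]
    for yl in (tl[1]+11.5,tl[1]-11.5):
        xs=np.arange(-10,16,.25); prof=np.array([cv2.getRectSubPix(g.astype(np.float32),(3,1),tuple(map(float,proj(c,np.append(o+R.T@[x,yl],37)))))[0].mean() for x in xs])
        d=np.gradient(cv2.GaussianBlur(prof[None],(5,1),0)[0]); i=d[:].argsort()[:3]; ja.append((xs[i].tolist(),d[i].round(1).tolist()))
    print(' jaw tip -x edge',ja,' tcp local',tl.round(2))
if __name__=='__main__':
    import sys; run(sys.argv[1] if len(sys.argv)>1 else None)
E
python3 edge.py w7.npz
```

```text
tcp [ 600.93 -208.77   99.85] F [2.3 1.  5.3] gap 33.7 t 18.85
 y 16 block -x bottom edge x= 8.75 drop -12.9
 y 5.5 block -x bottom edge x= 9.0 drop -17.7
 y -2 block -x bottom edge x= 9.0 drop -9.2
 jaw tip -x edge [([10.75, 11.0, 11.25], [-8.300000190734863, -8.300000190734863, -7.800000190734863]), ([15.25, 15.0, 11.5], [-3.0, -2.5, -2.299999952316284])]  tcp local [23.86  2.09]
```

>>> {"op": "send_rows", "data": {"series": [[[0,0.4,0,0.2,0],[0,0.8,0,0.4,0],[0,1.2,0,0.6,0],[0,1.6,0,0.7,0]]]}}

```text
clock: 19.25
eef_pos: [599.5, -208.6, 99.5]
eef_rot: [-3.141, 0.002, 3.005]
wrist_force: [1.7, -0.2, 7.5]
finger_gap: 34.0
```

```bash
python3 edge.py w8.npz
```

```text
tcp [ 599.5  -208.62   99.53] F [2.2 0.7 7.5] gap 34.4 t 19.3
 y 16 block -x bottom edge x= 8.5 drop -13.3
 y 5.5 block -x bottom edge x= 9.0 drop -17.1
 y -2 block -x bottom edge x= 8.75 drop -8.3
 jaw tip -x edge [([11.75, 11.5, 11.25], [-9.399999618530273, -9.300000190734863, -8.800000190734863]), ([15.25, 11.25, 11.5], [-3.0, -2.9000000953674316, -2.9000000953674316])]  tcp local [22.43  2.05]
```

>>> {"op": "send_rows", "data": {"series": [[[0,0.4,0,0.2,0],[0,0.8,0,0.4,0],[0,1.2,0,0.6,0]]]}}

```text
clock: 19.6
eef_pos: [598.6, -208.5, 99.3]
eef_rot: [-3.141, 0.002, 3.005]
wrist_force: [1.8, 0.6, 11.4]
finger_gap: 34.3
```

```bash
python3 edge.py w9.npz
```

```text
tcp [ 598.55 -208.52   99.34] F [1.6 1.2 9. ] gap 34.1 t 19.65
 y 16 block -x bottom edge x= 8.5 drop -13.3
 y 5.5 block -x bottom edge x= 8.75 drop -18.6
 y -2 block -x bottom edge x= 8.75 drop -9.0
 jaw tip -x edge [([12.25, 12.0, 11.75], [-8.399999618530273, -8.300000190734863, -8.100000381469727]), ([15.25, 11.75, 12.0], [-2.9000000953674316, -2.5999999046325684, -2.5999999046325684])]  tcp local [21.47  2.01]
```

>>> {"op": "send_rows", "data": {"series": [[[0,0,0,-0.3,0],[0,0,0,-0.6,0],[0,0,0,-0.8,0]]], "newtons": 40}}

```text
clock: 19.95
eef_pos: [598.3, -208.5, 99.5]
eef_rot: [-3.141, 0.002, 3.005]
wrist_force: [3.2, -0.2, 5.5]
finger_gap: 32.6
```

>>> {"op": "send_rows", "data": {"series": [[[0,0,0,-0.1,0],[0,0,0,-0.2,0]]]}}

```text
clock: 20.15
eef_pos: [598.1, -208.4, 99.5]
eef_rot: [-3.141, 0.001, 3.005]
wrist_force: [3.0, -0.5, 5.3]
finger_gap: 33.0
```

>>> {"op": "send_rows", "data": {"series": [[[0,0,0,-0.2,0],[0,-0.2,0,-0.4,0],[0,-0.5,0,-0.5,0],[0,-0.8,0,-0.5,0]]]}}

```text
clock: 20.55
eef_pos: [598.5, -208.4, 99.6]
eef_rot: [3.142, -0.001, 3.005]
wrist_force: [1.2, -0.1, 4.4]
finger_gap: 32.9
```

>>> {"op": "send_rows", "data": {"series": [[[0,-0.3,0,0,0],[0,-0.6,0,0,0]]]}}

```text
clock: 20.75
eef_pos: [599.0, -208.5, 99.7]
eef_rot: [3.142, -0.001, 3.005]
wrist_force: [-0.4, -0.6, 5.3]
finger_gap: 33.0
```

```bash
python3 edge.py w10.npz
```

```text
tcp [ 599.05 -208.52   99.68] F [0.1 0.1 4.5] gap 33.0 t 20.8
 y 16 block -x bottom edge x= 8.0 drop -12.7
 y 5.5 block -x bottom edge x= 8.25 drop -16.5
 y -2 block -x bottom edge x= 7.75 drop -8.0
 jaw tip -x edge [([10.75, 10.5, 11.0], [-8.399999618530273, -8.399999618530273, -8.199999809265137]), ([15.25, 15.0, 14.75], [-4.5, -4.5, -4.099999904632568])]  tcp local [21.97  2.08]
```

>>> {"op": "send_rows", "data": {"series": [[[0,0,0,-0.2,0],[0,0,0,-0.4,0],[0,0,0,-0.5,0]]]}}

```text
clock: 21.1
eef_pos: [599.0, -208.4, 99.8]
eef_rot: [3.141, -0.001, 3.005]
wrist_force: [0.2, -0.6, 0.5]
finger_gap: 32.9
```

>>> {"op": "send_rows", "data": {"series": [[[0,-0.3,0,0,0],[0,-0.6,0,0,0],[0,-0.9,0,0,0]]]}}

```text
clock: 21.4
eef_pos: [599.9, -208.5, 100.0]
eef_rot: [3.141, -0.001, 3.005]
wrist_force: [-0.4, -0.3, 0.5]
finger_gap: 32.8
```

```bash
python3 edge.py w11.npz
```

```text
tcp [ 599.94 -208.52   99.97] F [ 0.6 -0.2 -0.7] gap 32.9 t 21.45
 y 16 block -x bottom edge x= 8.25 drop -12.6
 y 5.5 block -x bottom edge x= 8.5 drop -17.1
 y -2 block -x bottom edge x= 8.25 drop -8.4
 jaw tip -x edge [([10.5, 10.25, 10.75], [-8.5, -8.300000190734863, -8.0]), ([15.25, 15.0, 14.75], [-4.699999809265137, -4.300000190734863, -3.5])]  tcp local [22.85  2.2 ]
```

>>> {"op": "send_rows", "data": {"series": [[[0,-0.3,-0.1,0.1,0],[0,-0.6,-0.2,0.1,0],[0,-0.9,-0.3,0.1,0],[0,-1.2,-0.4,0.1,0]]]}}

```text
clock: 21.85
eef_pos: [601.3, -209.1, 100.0]
eef_rot: [3.141, -0.0, 3.005]
wrist_force: [-0.5, 0.5, -0.6]
finger_gap: 32.7
```

>>> {"op": "send_rows", "data": {"series": [[[0,-0.3,-0.1,0,0],[0,-0.6,-0.2,0,0],[0,-0.8,-0.3,0,0]]]}}

```text
clock: 22.15
eef_pos: [601.9, -209.4, 100.1]
eef_rot: [3.141, -0.001, 3.005]
wrist_force: [-1.6, 1.9, 0.2]
finger_gap: 33.3
```

```bash
python3 edge.py w12.npz
```

```text
tcp [ 601.88 -209.43  100.08] F [-2.5  1.3 -0.4] gap 33.0 t 22.2
 y 16 block -x bottom edge x= 10.0 drop -14.6
 y 5.5 block -x bottom edge x= 10.0 drop -18.3
 y -2 block -x bottom edge x= 10.0 drop -8.6
 jaw tip -x edge [([12.0, 11.75, 12.25], [-8.600000381469727, -8.5, -8.300000190734863]), ([11.75, 11.5, 12.0], [-2.5999999046325684, -2.5, -2.4000000953674316])]  tcp local [24.9   1.56]
```

>>> {"op": "send_rows", "data": {"series": [[[0,-0.2,0,0,0],[0,-0.4,0,0,0]]]}}

```text
clock: 22.4
eef_pos: [602.3, -209.5, 100.1]
eef_rot: [3.141, -0.0, 3.006]
wrist_force: [-3.5, 2.4, 1.4]
finger_gap: 32.8
```

```bash
python3 edge.py w13.npz
```

```text
tcp [ 602.29 -209.53  100.13] F [-3.   2.3  2.2] gap 32.8 t 22.45
 y 16 block -x bottom edge x= 10.0 drop -12.7
 y 5.5 block -x bottom edge x= 10.0 drop -16.6
 y -2 block -x bottom edge x= 9.75 drop -8.3
 jaw tip -x edge [([12.0, 11.75, 12.25], [-9.100000381469727, -8.899999618530273, -8.600000381469727]), ([12.0, 12.25, 11.75], [-3.200000047683716, -3.0, -2.9000000953674316])]  tcp local [25.32  1.52]
```

The block is against the stop: its −x edge holds at 10.0 while the force rises to 3–4 N. It's pitched about 3° again, so I press down a little and draw the tool back to stand it upright.

>>> {"op": "send_rows", "data": {"series": [[[0,0,0,0.3,0],[0,0.3,0,0.7,0],[0,0.7,0,1.0,0],[0,1.1,0,1.2,0],[0,1.5,0,1.3,0]]], "newtons": 30}}

```text
clock: 22.95
eef_pos: [601.5, -209.6, 99.7]
eef_rot: [-3.141, 0.002, 3.005]
wrist_force: [-1.6, 2.7, 5.5]
finger_gap: 34.0
```

```bash
python3 edge.py w14.npz
```

```text
tcp [ 601.48 -209.57   99.66] F [-2.4  2.   5.7] gap 34.0 t 23.0
 y 16 block -x bottom edge x= 9.75 drop -13.4
 y 5.5 block -x bottom edge x= 10.0 drop -17.0
 y -2 block -x bottom edge x= 9.75 drop -8.0
 jaw tip -x edge [([12.25, 12.0, 12.5], [-9.0, -8.800000190734863, -8.100000381469727]), ([12.0, 12.25, 11.75], [-2.4000000953674316, -2.4000000953674316, -2.4000000953674316])]  tcp local [24.52  1.37]
```

>>> {"op": "send_rows", "data": {"series": [[[0,0.4,0,0.2,0],[0,0.8,0,0.4,0],[0,1.2,0,0.6,0],[0,1.6,0,0.7,0]]]}}

```text
clock: 23.4
eef_pos: [600.4, -209.4, 99.5]
eef_rot: [-3.141, 0.004, 3.005]
wrist_force: [0.5, 2.3, 7.6]
finger_gap: 33.8
```

```bash
python3 edge.py w15.npz
```

```text
tcp [ 600.46 -209.42   99.49] F [0.6 1.9 7.5] gap 33.8 t 23.45
 y 16 block -x bottom edge x= 9.5 drop -13.5
 y 5.5 block -x bottom edge x= 9.75 drop -16.9
 y -2 block -x bottom edge x= 9.5 drop -8.5
 jaw tip -x edge [([12.75, 12.5, 12.25], [-8.899999618530273, -8.899999618530273, -8.600000381469727]), ([12.75, 12.5, 13.0], [-3.299999952316284, -3.200000047683716, -3.0999999046325684])]  tcp local [23.49  1.39]
```

>>> {"op": "send_rows", "data": {"series": [[[0,0.4,0,0.2,0],[0,0.8,0,0.4,0],[0,1.2,0,0.5,0],[0,1.6,0,0.6,0],[0,2,0,0.7,0]]]}}

```text
clock: 23.95
eef_pos: [599.2, -209.2, 99.3]
eef_rot: [-3.141, 0.006, 3.006]
wrist_force: [3.8, 2.7, 8.5]
finger_gap: 33.9
```

```bash
python3 edge.py w16.npz
```

```text
tcp [ 599.15 -209.29   99.33] F [3.2 1.8 8.1] gap 34.0 t 24.0
 y 16 block -x bottom edge x= 9.5 drop -14.8
 y 5.5 block -x bottom edge x= 9.75 drop -19.1
 y -2 block -x bottom edge x= 9.5 drop -9.2
 jaw tip -x edge [([13.25, 13.0, 13.5], [-9.699999809265137, -9.399999618530273, -9.199999809265137]), ([12.5, 12.75, 12.25], [-3.299999952316284, -3.200000047683716, -3.0])]  tcp local [22.18  1.33]
```

>>> {"op": "send_rows", "data": {"series": [[[0,0.4,0,0.2,0],[0,0.8,0,0.4,0],[0,1.2,0,0.5,0],[0,1.4,0,0.5,0]]]}}

```text
clock: 24.4
eef_pos: [598.3, -209.2, 99.2]
eef_rot: [-3.141, 0.007, 3.006]
wrist_force: [4.5, 1.4, 10.3]
finger_gap: 33.9
```

```bash
python3 edge.py w17.npz
```

```text
tcp [ 598.27 -209.25   99.24] F [5.3 2.2 9.8] gap 34.1 t 24.45
 y 16 block -x bottom edge x= 9.5 drop -15.8
 y 5.5 block -x bottom edge x= 9.5 drop -18.7
 y -2 block -x bottom edge x= 9.5 drop -8.6
 jaw tip -x edge [([13.25, 13.5, 13.0], [-9.0, -8.899999618530273, -8.5]), ([13.0, 12.75, 13.25], [-3.0999999046325684, -3.0999999046325684, -3.0999999046325684])]  tcp local [21.29  1.25]
```

>>> {"op": "send_rows", "data": {"series": [[[0,-0.3,0,-0.3,0],[0,-0.7,0,-0.6,0],[0,-1.1,0,-0.9,0],[0,-1.5,0,-1.1,0]]], "newtons": 40}}

```text
clock: 24.85
eef_pos: [598.9, -209.3, 99.4]
eef_rot: [-3.141, 0.004, 3.006]
wrist_force: [0.8, 2.2, 5.8]
finger_gap: 32.9
```

```bash
python3 edge.py w18.npz
```

```text
tcp [ 598.91 -209.35   99.4 ] F [1.2 1.5 7.7] gap 33.1 t 24.9
 y 16 block -x bottom edge x= 9.5 drop -14.5
 y 5.5 block -x bottom edge x= 9.5 drop -17.8
 y -2 block -x bottom edge x= 9.25 drop -7.7
 jaw tip -x edge [([13.0, 13.25, 12.75], [-8.5, -8.199999809265137, -8.199999809265137]), ([13.0, 12.75, 12.5], [-3.0999999046325684, -3.0999999046325684, -2.9000000953674316])]  tcp local [21.95  1.24]
```

>>> {"op": "send_rows", "data": {"series": [[[0,-0.1,0,-0.3,0],[0,-0.3,0,-0.6,0],[0,-0.5,0,-0.8,0]]]}}

```text
clock: 25.2
eef_pos: [598.6, -209.3, 99.4]
eef_rot: [-3.141, 0.002, 3.005]
wrist_force: [3.3, 0.6, 4.8]
finger_gap: 33.1
```

>>> {"op": "send_rows", "data": {"series": [[[0,-0.3,0,0,0],[0,-0.6,0,0,0]]]}}

```text
clock: 25.4
eef_pos: [599.0, -209.3, 99.4]
eef_rot: [-3.141, 0.001, 3.005]
wrist_force: [1.8, 0.3, 7.8]
finger_gap: 32.8
```

```bash
python3 edge.py w19.npz
```

```text
tcp [ 598.98 -209.31   99.38] F [1.5 0.6 7. ] gap 33.1 t 25.45
 y 16 block -x bottom edge x= 9.5 drop -14.3
 y 5.5 block -x bottom edge x= 9.5 drop -17.9
 y -2 block -x bottom edge x= 9.0 drop -8.3
 jaw tip -x edge [([13.0, 12.75, 13.25], [-9.199999809265137, -8.800000190734863, -8.699999809265137]), ([12.25, 12.5, 12.75], [-3.0999999046325684, -3.0999999046325684, -3.0])]  tcp local [22.01  1.29]
```

>>> {"op": "send_rows", "data": {"series": [[[0,0,0,-0.2,0],[0,-0.2,0,-0.4,0],[0,-0.4,0,-0.6,0],[0,-0.7,0,-0.7,0],[0,-1,0,-0.7,0]]]}}

```text
clock: 25.95
eef_pos: [599.5, -209.3, 99.5]
eef_rot: [-3.142, -0.0, 3.005]
wrist_force: [0.1, 0.1, 4.4]
finger_gap: 32.8
```

```bash
python3 edge.py w20.npz
```

```text
tcp [ 599.47 -209.33   99.52] F [ 0.8 -0.7  4.7] gap 33.0 t 26.0
 y 16 block -x bottom edge x= 9.5 drop -13.5
 y 5.5 block -x bottom edge x= 9.75 drop -17.6
 y -2 block -x bottom edge x= 9.5 drop -8.4
 jaw tip -x edge [([12.5, 12.75, 12.25], [-8.699999809265137, -8.5, -8.100000381469727]), ([12.5, 12.25, 12.0], [-3.200000047683716, -3.0999999046325684, -2.9000000953674316])]  tcp local [22.5   1.34]
```

>>> {"op": "send_rows", "data": {"series": [[[0,0,0,-0.3,0],[0,-0.2,0,-0.5,0],[0,-0.4,0,-0.5,0],[0,-0.6,0,-0.5,0],[0,-0.8,0,-0.5,0]]]}}

```text
clock: 26.5
eef_pos: [600.1, -209.3, 99.8]
eef_rot: [3.142, -0.001, 3.005]
wrist_force: [-0.4, -0.7, 1.3]
finger_gap: 33.1
```

```bash
python3 edge.py w21.npz
```

```text
tcp [ 600.11 -209.33   99.78] F [ 0.  -0.7  0. ] gap 32.9 t 26.55
 y 16 block -x bottom edge x= 9.75 drop -14.4
 y 5.5 block -x bottom edge x= 9.75 drop -18.8
 y -2 block -x bottom edge x= 9.5 drop -8.7
 jaw tip -x edge [([12.25, 12.5, 12.0], [-9.0, -8.600000381469727, -8.5]), ([11.75, 11.5, 12.0], [-2.799999952316284, -2.799999952316284, -2.700000047683716])]  tcp local [23.13  1.42]
```

>>> {"op": "send_rows", "data": {"series": [[[0,-0.3,0,0,0],[0,-0.6,0,0,0]]]}}

```text
clock: 26.75
eef_pos: [600.8, -209.3, 99.8]
eef_rot: [3.141, -0.001, 3.006]
wrist_force: [-1.0, -0.1, 0.5]
finger_gap: 32.9
```

>>> {"op": "send_rows", "data": {"series": [[[0,-0.3,0,0,0],[0,-0.4,0,0,0]]]}}

```text
clock: 26.95
eef_pos: [601.1, -209.4, 99.9]
eef_rot: [3.141, -0.001, 3.005]
wrist_force: [-1.6, 0.3, -0.0]
finger_gap: 32.9
```

```bash
python3 edge.py w22.npz
```

```text
tcp [ 601.14 -209.4    99.93] F [-2.   0.5 -0.5] gap 32.7 t 27.0
 y 16 block -x bottom edge x= 10.0 drop -14.1
 y 5.5 block -x bottom edge x= 10.0 drop -17.1
 y -2 block -x bottom edge x= 9.75 drop -8.2
 jaw tip -x edge [([12.5, 12.75, 12.25], [-8.899999618530273, -8.600000381469727, -8.5]), ([12.5, 12.25, 12.75], [-2.5999999046325684, -2.5999999046325684, -2.5])]  tcp local [24.16  1.49]
```

Contact with the stop again, with only about 1.5° of pitch left. While N is small I centre the clamp on the closed joint by about −1.2 mm in y. Then I press down and draw back slightly to stand it upright.

>>> {"op": "send_rows", "data": {"series": [[[0,0,-0.4,0,0],[0,0,-0.8,0,0],[0,0,-1.2,0,0],[0,0.2,-1.2,0.4,0],[0,0.4,-1.2,0.7,0],[0,0.6,-1.2,1.0,0],[0,0.8,-1.2,1.2,0]]], "newtons": 30}}

```text
clock: 27.7
eef_pos: [600.7, -210.7, 99.5]
eef_rot: [-3.141, 0.001, 3.006]
wrist_force: [-3.4, 2.0, 5.8]
finger_gap: 33.7
```

```bash
python3 edge.py w23.npz
```

```text
tcp [ 600.72 -210.66   99.53] F [-1.8  1.7  4.5] gap 34.0 t 27.75
 y 16 block -x bottom edge x= 10.0 drop -13.7
 y 5.5 block -x bottom edge x= 10.25 drop -16.8
 y -2 block -x bottom edge x= 9.75 drop -7.8
 jaw tip -x edge [([12.5, 12.75, 13.0], [-8.100000381469727, -8.0, -7.800000190734863]), ([12.5, 12.25, 12.75], [-2.700000047683716, -2.700000047683716, -2.5999999046325684])]  tcp local [23.92  0.19]
```

>>> {"op": "send_rows", "data": {"series": [[[0,0.2,0,0.2,0],[0,0.4,0,0.4,0],[0,0.6,0,0.6,0],[0,0.8,0,0.8,0]]]}}

```text
clock: 28.15
eef_pos: [600.3, -210.6, 99.3]
eef_rot: [-3.141, 0.003, 3.005]
wrist_force: [-1.0, 2.8, 8.8]
finger_gap: 34.3
```

```bash
python3 edge.py w24.npz
```

```text
tcp [ 600.37 -210.63   99.39] F [-1.9  2.1  8.2] gap 34.0 t 28.2
 y 16 block -x bottom edge x= 10.0 drop -14.5
 y 5.5 block -x bottom edge x= 10.0 drop -17.3
 y -2 block -x bottom edge x= 9.75 drop -8.2
 jaw tip -x edge [([12.75, 13.0, 12.5], [-8.800000190734863, -8.600000381469727, -8.300000190734863]), ([12.75, 12.5, 12.25], [-3.0999999046325684, -3.0999999046325684, -3.0])]  tcp local [23.57  0.17]
```

>>> {"op": "send_rows", "data": {"series": [[[0,0.2,0,0.1,0],[0,0.4,0,0.2,0],[0,0.6,0,0.3,0],[0,0.7,0,0.3,0]]]}}

```text
clock: 28.6
eef_pos: [599.9, -210.6, 99.3]
eef_rot: [-3.141, 0.003, 3.006]
wrist_force: [-0.3, 2.2, 9.5]
finger_gap: 34.0
```

```bash
python3 edge.py w25.npz
```

```text
tcp [ 599.92 -210.56   99.32] F [-0.5  1.7 10.5] gap 33.7 t 28.65
 y 16 block -x bottom edge x= 9.75 drop -15.2
 y 5.5 block -x bottom edge x= 9.75 drop -17.5
 y -2 block -x bottom edge x= 9.5 drop -8.4
 jaw tip -x edge [([12.75, 12.5, 13.0], [-8.600000381469727, -8.5, -8.399999618530273]), ([12.5, 12.75, 12.25], [-3.5, -3.299999952316284, -3.200000047683716])]  tcp local [23.11  0.18]
```

Upright now: lag about 0.3 mm, block flat, about 10 N on the edge, still at the stop. Open the fingers gradually.

>>> {"op": "send_rows", "data": {"series": [[[0.38,0,0,0,0],[0.4,0,0,0,0],[0.42,0,0,0,0],[0.44,0,0,0,0],[0.46,0,0,0,0],[0.48,0,0,0,0],[0.5,0,0,0,0],[0.52,0,0,0,0],[0.54,0,0,0,0],[0.56,0,0,0,0]]]}}

```text
clock: 29.65
eef_pos: [598.9, -210.3, 97.5]
eef_rot: [3.141, -0.0, 3.006]
wrist_force: [-0.6, 0.1, -0.7]
finger_gap: 52.3
```

>>> {"op": "send_rows", "data": {"series": [[[0.6,0,0,0,0],[0.68,0,0,0,0],[0.76,0,0,0,0],[0.84,0,0,0,0],[0.92,0,0,0,0],[1,0,0,0,0],[1,0,0,0,0],[1,0,0,0,0]]]}}

```text
clock: 30.45
eef_pos: [598.9, -210.4, 97.7]
eef_rot: [-3.142, -0.0, 3.005]
wrist_force: [-0.2, -0.4, -1.0]
finger_gap: 94.1
```

```bash
python3 edge.py w26.npz
```

```text
tcp [ 598.89 -210.39   97.75] F [-0.4 -0.9 -0.2] gap 94.0 t 30.5
 y 16 block -x bottom edge x= 9.75 drop -13.5
 y 5.5 block -x bottom edge x= 9.5 drop -7.9
 y -2 block -x bottom edge x= 9.5 drop -8.7
 jaw tip -x edge [([15.25, 15.5, 15.75], [-0.8999999761581421, -0.800000011920929, -0.6000000238418579]), ([15.25, 6.5, 15.5], [-0.699999988079071, -0.6000000238418579, -0.6000000238418579])]  tcp local [22.07  0.21]
```

>>> {"op": "send_rows", "data": {"series": [[[1,0,0,-3,0],[1,0,0,-8,0],[1,0,0,-16,0],[1,0,0,-28,0],[1,0,0,-42,0],[1,0,0,-58,0],[1,0,0,-74,0],[1,-10,0,-90,0],[1,-25,0,-100,0],[1,-40,0,-102,0]]]}}

```text
clock: 31.5
eef_pos: [639.4, -216.1, 203.0]
eef_rot: [-3.141, 0.003, 3.005]
wrist_force: [-0.4, -0.2, -0.1]
finger_gap: 94.1
```

>>> {"op": "send_rows", "data": {"series": [[[1,-12,0,0,0],[1,-20,0,0,0],[1,-25,0,0,0],[1,-25,0,0,0],[1,-25,0,0,0],[1,-25,0,0,0],[1,-25,0,0,0]]]}}

```text
clock: 32.2
eef_pos: [663.1, -219.2, 200.1]
eef_rot: [-3.142, 0.0, 3.005]
wrist_force: [0.1, 0.5, 0.5]
finger_gap: 94.1
```

```bash
python3 - <<'E'
from h import *
w=shot('wrist'); np.savez('wf.npz',img=w['img'],P=w['P']); c=shot('side'); e=shot('scene'); np.savez('sf.npz',img=c['img'],P=c['P'],v=c['vfov'],cx=c['cx'],cy=c['cy'])
s=manip.read_state(); print(s['eef_pos'].round(2),np.degrees(s['eef_rot']).round(2),s['wrist_force'],s['clock'])
p=proj(w,[600,-210,70]).astype(int);q=proj(c,[600,-210,85]).astype(int);r=proj(e,[600,-210,85]).astype(int); print(p,q,r)
A=cv2.resize(w['img'][p[1]-60:p[1]+60,p[0]-60:p[0]+60,::-1],(600,600),interpolation=cv2.INTER_CUBIC)
B=cv2.resize(c['img'][q[1]-30:q[1]+30,q[0]-20:q[0]+20,::-1],(200,300),interpolation=cv2.INTER_CUBIC)
C=cv2.resize(e['img'][r[1]-30:r[1]+30,r[0]-20:r[0]+20,::-1],(200,300),interpolation=cv2.INTER_CUBIC)
cv2.imwrite('pics/fin.png',np.hstack([A,np.vstack([B,C])]))
E
```

```text
[ 663.2  -219.22  199.9 ] [-1.800e+02  1.000e-02  1.722e+02] [ 0.29370122 -0.07208004 -0.23794607] 32.35
[277 134] [348 258] [252 176]
```

View pics/fin.png

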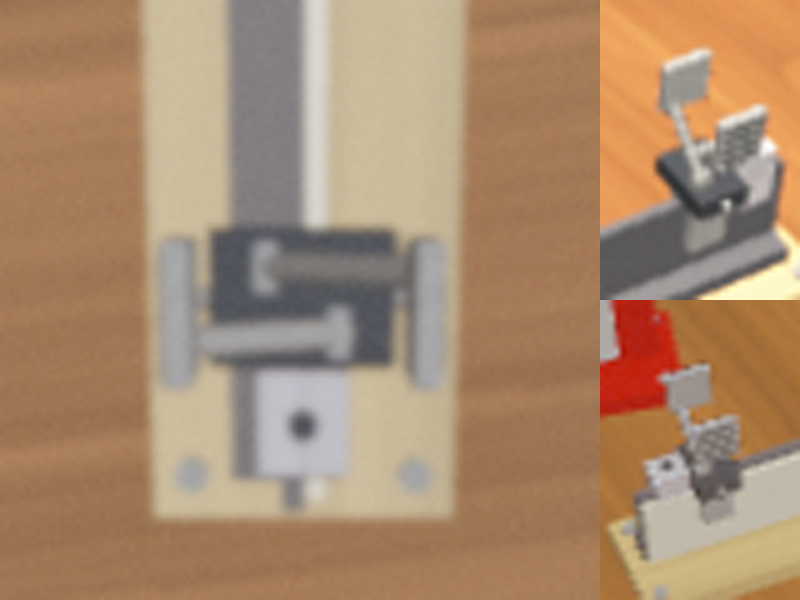

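```bash
python3 - <<'E'
from h import *
z=np.load('wf.npz'); c=dict(img=z['img'],P=z['P'],vfov=64.88447,cx=277.9436,cy=210.7274)
y=np.radians(-7.8); R=np.array([[np.cos(y),np.sin(y)],[-np.sin(y),np.cos(y)]])
L=lambda X,Y,h:((atz(c,217+(X+.5)/5-.5,74+(Y+.5)/5-.5,h)[:2]-[577,-207.6])@R.T).round(2)
print('block top -x',L(212,230,76),L(394,232,76),' +x',L(300,366,76)); print('stop top',L(257,370,81.5),L(349,370,81.5),L(300,477,81.5))
print('pads L',L(177,240,125),L(177,388,125),'R',L(430,238,125),L(430,389,125)); print('strip/panel',L(304,100,65),L(328,100,60), 'base',L(145,300,12),L(463,300,12))
g=z['img'].astype(int).sum(2)
for u in (272,277,282): print(u,g[138:156,u].tolist())
E
```

```text
block top -x [  9.47 -16.94] [ 9.83 17.29]  +x [34.66 -0.42]
stop top [34.97 -8.53] [34.97  8.86] [55.24 -0.42]
pads L [ 10.99 -19.87] [ 34.35 -20.36] R [10.68 20.54] [34.51 21.01]
strip/panel [-14.41   0.36] [-14.77   4.99] base [ 24.88 -35.96] [24.88 36.51]
272 [390, 455, 485, 491, 471, 427, 343, 266, 280, 366, 490, 557, 583, 587, 583, 584, 587, 587]
277 [409, 467, 492, 486, 458, 404, 321, 266, 273, 354, 480, 549, 571, 571, 573, 568, 560, 509]
282 [442, 478, 489, 485, 454, 414, 383, 331, 305, 361, 484, 553, 577, 583, 581, 586, 582, 580]
```

```bash
python3 - <<'E'
from h import *
fs=[shot('wrist') for _ in range(4)]; c=fs[0]
g=np.mean([f['img'].astype(float).mean(2) for f in fs],0).astype(np.float32)
y=np.radians(-7.8); R=np.array([[np.cos(y),np.sin(y)],[-np.sin(y),np.cos(y)]]); o=np.array([577,-207.6])
def edge(yl,h,x0,x1):
    xs=np.arange(x0,x1,.1); p=np.array([cv2.getRectSubPix(g,(1,1),tuple(map(float,proj(c,np.append(o+R.T@[x,yl],h)))))[0,0] for x in xs])
    d=np.abs(np.gradient(cv2.GaussianBlur(p[None],(11,1),0)[0])); i=d.argmax(); w=slice(max(i-12,0),i+13); return (xs[w]*d[w]).sum()/d[w].sum()
f=lambda ys,h,a,b:np.round([edge(v,h,a,b) for v in ys],2)
print('block -x z76',f([-15,-13,-11,-9,9,11,13,15],76,6,13))
print('block +x z76',f([-15,-13,-11,11,13,15],76,31,39))
print('stop +x z81.5',f([-7,-5,5,7],81.5,52,59)); print('stop -x z81.5',f([-7,-5,-3,3,5,7],81.5,32,38))
for yl in (-20.6,20.6): print('pad',yl,edge(yl,125,7,14),edge(yl,125,31,38))
E
```

```text
block -x z76 [9.28 8.72 8.71 8.67 9.41 9.36 9.42 9.42]
block +x z76 [34.79 32.33 32.08 34.55 34.52 34.53]
stop +x z81.5 [54.62 54.78 55.42 54.92]
stop -x z81.5 [34.85 34.85 34.82 34.84 34.96 35.  ]
pad -20.6 9.960663583009733 35.00843690653831
pad 20.6 9.991049113101086 35.0964578640705
```

The block's +x edge is within about 0.3 mm of the stop face. The pads are centred over it to within 0.5°, and the strip reads closed. The gripper is clear, so I hand in.

```bash
python3 -c "
from cell import manip
print(manip.read_state()['clock']); print(manip.sign_off())"
```

```text
32.55
the job is handed in; nothing more can be done
None
```

The job is handed in at 32.6 s of the 61 s allowed. The clamp now grips the joint at the metal stop. I squeezed it open, lifted it off the rack, set it astride the panel and strip, slid it open along the edge to the stop, and let go.

**Last checks**
- **At the stop:** the block is flush with the stop's face to about 0.3 mm, which is as fine as the camera resolves. It may not be in full contact: just before release I drew the tool back slightly, and one low-view reading moved about 0.4 mm off its contact value.
- **Upright:** the clamp stands upright to about 0.5°.
- **Strip closed:** the strip's outer face reads about 5.0 mm from the fixture's axis, against 4.5 mm nominal closed and 7.5 mm open. The pads measure about 46 mm over all, which matches jaws gripping a 9 mm joint.
- **Forces:** the highest force readings on the tool were about 11 N down on the edge and 6 N along it. Against the stop they were about 2 to 4 N.
- **Bystanders and look-alikes:** the tool's path kept clear of the glue bottle, mouse, gear and look-alikes. I did not re-measure them at the end.

**What went wrong on the way:** during the slide, friction pitched the clamp about 6° in the fingers. I stood it upright by pressing lightly and drawing the tool back, and brought it up to the stop again under light load. It pitched about 1.5 to 3° each time it met the stop, and I corrected that before letting go.

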